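# Charge a grinding jar with three counted milling balls and close it

### The arm

A 6-joint arm with a two-finger parallel gripper is mounted at the origin on the work surface. World frame = base frame: x ahead of the robot, y to its left, z up, the work surface at z = 0. Lengths are in m, angles in degrees, forces in N, time in s.
With the tool pointing down it reaches from about 0.35 to 0.875 m from the base axis. Payload 4.2 kg.
Tool frame: the origin (TCP) lies at the very end of the fingers, on their centre line; the grasp point (between the pads) lies r.pinch_z behind it (r.pinch_z is the distance from the TCP to the grasp point, in m); y points along the fingers, z is the direction in which the jaws open and shut, and the axes are right-handed (so a half turn about y gives the same grasp; the last joint's range is limited). The gripper opens to 87 mm and grips with 3 to 60 N. Pads are 19 mm wide; open, the fingers measure 117 mm over their backs; the gripper's body (75 mm by 190 mm) begins 51 mm behind the grasp point.
Start: joints at [79.504, 22.042, 0.453, 0, -68.411, -14.817], TCP at [0.267, 0.565, 0.223] pointing down, gripper open.
Joint ranges: [-179.83, 179.83], [-69.29, 118.12], [-61.27, 80.66], [-181.25, 117.63], [-171.15, -9.14], [-177.46, 177.46]. Speed limits (degrees/s): [159.86, 159.86, 180, 180, 180, 180].

### API

Orientations are given as a 3x3 rotation matrix whose columns are the frame's x, y, z axes.
In Python, from station import sense, capture, camera_params, r gives the robot as it stands.
- The arm moves only by the tool move_arm, never from a script. Its argument "increments" is text: rows parted by semicolons, each of 7 numbers parted by spaces: the closure, from -1 (fully open) to 1 (shut), so that 0 is half open, then the shift along the tool's x, y, z in m, then the turn, a rotation vector about the tool's x, y, z in rad. In form: hand x y z wx wy wz; .... A call has 1 to 8 rows; each row is the pose to reach, as a shift and turn from the pose commanded when the call began, along the tool's axes at that moment; what a row does not reach only later rows make up. A row lasts 1/10 s, in which the tool goes at most 50 mm and 8.59 degrees, less where a joint would pass 70% of its speed; a pose out of reach is approached as far as the arm can. A call with a gripper value outside its range is refused whole. The fingers move at their own pace and stop on an object; the grip force is fixed at half the most. Time passes only in rows, so rows that repeat a pose let the fingers close. It gives the time, the measured TCP pose, the force and the opening at its end, in the units of the state.
- sense(): the state, without advancing time (a new reading comes with each control period).
- capture(name): name is "side" or "top"; returns (picture, depth): 400x640x3 uint8, red, green, blue; 400x640 float32, m along the optical axis (not along the pixel's ray), 0 where there is no reading.
- camera_params(name): a dict with "fx", "fy", "cx", "cy" (pixels), "xyz" and "orientation" of the camera in the world. Camera axes: x right, y down, z forward; pixel columns grow to the right and rows downward; lengths in m; the calibration is good to about 2 mm. A picture is of the moment at which its call begins. camera_params takes no time and is no camera call.
- r.finish_job(): hands the job in, once; it reports no verdict.
The state is a dict: "time_s": time; "joints": joint angles; "joint_velocities": joint speeds; "effort": joint torques, N m; "tcp_pos": TCP position; "ee_rot": TCP orientation; "wrist_force": force on the tool from outside, world axes, zero at the start; "moment": the same for the moment, N m; "gripper_width": opening from 0.0 (shut) to 1.0 (fully open).
Only numpy, scipy, OpenCV 4.12 (cv2) and the standard library are available. Lean on these libraries where they do the work, as an engineer would, in place of code of your own. Each camera call takes 0.05 s, during which the arm holds its last target.

### The job

Charge the white grinding jar with three milling balls and close it. Bring the jar under the ball dispenser's spout, turn the blue cross knob clockwise by exactly three clicks so that three balls, no more, drop into the jar, then draw the jar out until no part of it is under the spout, stand it on the bench and put its lid on, seated flush all round. Spill no ball and leave the other things on the bench where they are.

Things in the scene. Friction and masses are not known exactly. Their poses are not given: they have to be found in the camera images.
- dispenser: Ball dispenser, fixed. Origin: on the bench under the rotor; -x is its front, with the knob and spout. In its frame, mm: foot plate x -40 to 90, y +-60, 14 high; white barrel x -46 to 48, y +-43, z 162 to 254; clear tube of balls, radius 15, at x 0 y 0, its 30 radius cup up to z 391; posts at x 52, y +-30, to z 339. A jar set against the middle of the foot plate's front edge is under the spout.
- spout (a point): Centre of the mouth of the white spout, 80 mm above the bench, 95 mm in front (dispenser -x) of the dispenser's origin. The balls fall nearly straight down, within 15 mm of this point. The spout is 39 mm wide, reaches from 10 mm behind this point to 26 mm in front of it and up to 133 mm above the bench; a steel chute leads to it from behind. Same axes as the dispenser.
- knob (a joint): Knob angle, rad, about the dispenser's level x axis; grows clockwise seen from the front (top goes to dispenser -y). Starts near 0, in a detent; detents every 1.571 rad: one click, one ball. Leaving one takes 0.2 to 0.4 N m (5 to 10 N at a wing). Pushed past mid-click (0.785; 0.95 for sure) it snaps to the next in 0.6 s unless a wing is blocked; then the ball drops. Three clicks: 4.71.
- knob_hub (a point): Centre of the blue cross knob (turns with it), 205 mm above the bench, 72 mm in front (dispenser -x) of the dispenser's origin. Hub: radius 19, 22 thick. Four wings 12 thick, 16 wide along the axis, reach 46 mm from the axis; at rest the right-hand one (to dispenser -y) rises 25 degrees from level, its tip 42 mm right of and 19 mm above the centre, the rest at right angles. Pressing it down turns the knob clockwise.
- jar: White round grinding jar, open on top, 0.7 kg: outside diameter 124, height 58, wall 9, floor 8 thick, inside diameter 106. Loose on the bench; too wide to grasp across, but it slides, and its wall can be pinched. Origin: centre of its underside, z up.
- jar_lid: Lid of the jar, 0.22 kg, lying right way up. Origin: centre of its underside, z up. Black plug of diameter 98 (fits the jar's 106), 6 high; above it a white disc of diameter 124, from 6 to 13 above the origin; on that a green upright cylindrical grip of diameter 26, from 13 to 41. Seated, the lid's origin is 52 mm above the jar's.
- ball1: Steel milling ball, diameter 20, 33 g; origin at its centre. The first to fall: at the start in the rotor's right-hand pocket. The seven balls are alike and leave the dispenser in the order of their numbers.
- ball2: Second ball: at the start in the rotor's top pocket, under the tube.
- ball3: Third ball: at the start the lowest in the tube.
- ball4: Fourth ball, above the third in the tube, with three more on top of it; it must stay in the dispenser.
- reagent: Bystander: amber bottle with a red cap, diameter 74, 165 high. Origin: centre of its underside.
- beaker: Bystander: glass beaker, diameter 72 at the rim, 95 high. Origin: centre of its underside.
- wash_bottle: Bystander: white wash bottle with a blue cap and a bent nozzle, diameter 66, 187 high. Origin: centre of its underside.
- steel_pot: Bystander: small closed steel pot, diameter 68, 67 high. Origin: centre of its underside.
- spatula: Bystander: spatula, 190 long, lying on the bench. Origin: about its middle.
Mind the look-alikes: they are no part of the job. What is shaped like the jar_lid but turquoise is not meant. Leave any orange or turquoise look-alike of the jar alone.

How it is judged:
By the outcome, as a careful person would: the job done as asked, in the order asked, and still so for the second after the job is handed in, with the robot touching nothing.
It also fails if it takes over 72 s, if anything falls off the work surface, if the arm or the gripper's body presses on something with over 40 N, if the wrist force passes 120 N, or if a joint passes its speed limit or range.

## Working session

There is one attempt and no reset: what is moved stays moved. The work goes in short steps, Python scripts to look and compute and a tool call to move; the robot and the scene stay as the last step left them, time stands still between calls to the robot, and variables do not carry over. Pictures are saved under pics/ and viewed, and the job is handed in when it is done.

Besides the shell and the picture viewer there is one more tool, called after "Request:" as name(argument=value, ...) on one line, values as JSON. move_arm: Moves the arm, as the interface text tells. Its arguments: {"type":"object","properties":{"increments":{"type":"string"}},"required":["increments"]}

```bash
ls; mkdir -p pics
python3 - <<'E'
from station import sense, capture, camera_params, r
import cv2,numpy as np
s=sense();print({k:np.round(v,3).tolist() for k,v in s.items()});print(r.pinch_z)
for n in("side","top"):
    p,d=capture(n);cv2.imwrite(f"pics/{n}0.png",p[:,:,::-1]);np.save(f"{n}0.npy",d);np.save(f"{n}0p.npy",p)
    c=camera_params(n);print({k:np.round(v,4).tolist() for k,v in c.items()})
E
```

```text
pics
{'time_s': 0.0, 'joints': [79.504, 22.09, 0.38, -0.03, -68.41, -14.816], 'joint_velocities': [0.029, -0.009, 0.035, -0.09, -0.002, 0.032], 'effort': [0.001, -39.066, 18.74, 4.22, 0.011, -0.0], 'tcp_pos': [0.267, 0.564, 0.221], 'ee_rot': [[-0.904, -0.001, -0.428], [0.428, -0.002, -0.904], [-0.0, -1.0, 0.002]], 'wrist_force': [-0.524, -0.368, 0.163], 'moment': [-0.017, 0.035, 0.024], 'gripper_width': 1.0}
0.0187
{'fx': 401.7165, 'fy': 401.7165, 'cx': 315.8968, 'cy': 197.7255, 'xyz': [0.208, -0.7234, 1.1149], 'orientation': [[0.906, -0.3226, 0.2739], [-0.4232, -0.6911, 0.5858], [0.0003, -0.6467, -0.7627]]}
{'fx': 421.3292, 'fy': 421.3292, 'cx': 327.3524, 'cy': 192.874, 'xyz': [0.4357, 0.0042, 1.2422], 'orientation': [[0.0307, -0.9955, 0.0891], [-0.9995, -0.0312, -0.0038], [0.0066, -0.0889, -0.996]]}
```

View pics/side0.png

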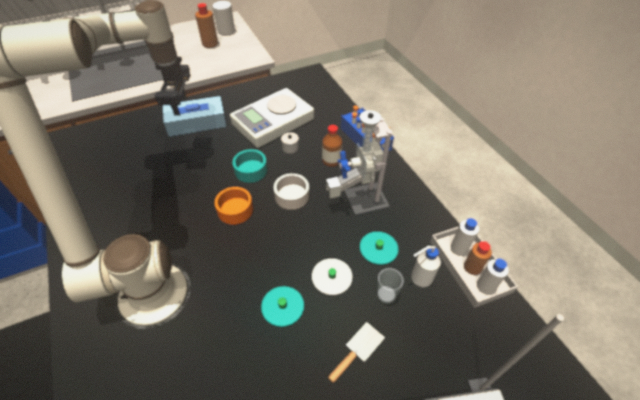

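View pics/top0.png

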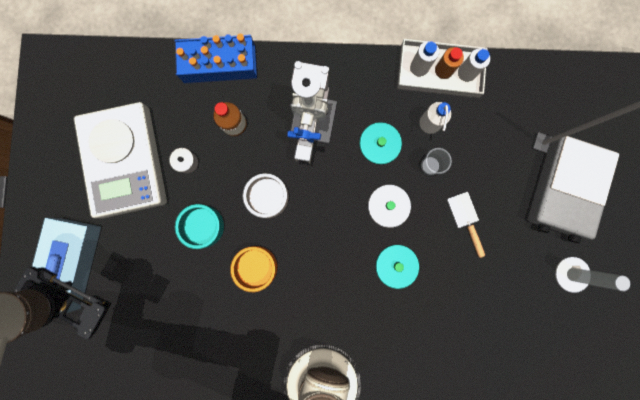

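The white jar is at top (265,195) / side (291,190); its look-alikes are orange (253,269) and turquoise (198,227). The white-disc lid with the green grip is at top (389,206); its turquoise look-alikes are at (380,143) and (398,266). Next I enlarge these and measure.

```bash
cat > h.py <<'E'
import numpy as np,cv2
from station import sense,capture,camera_params,r
def ray(n,u,v):
    c=camera_params(n);R=np.array(c['orientation']);d=R@np.array([(u-c['cx'])/c['fx'],(v-c['cy'])/c['fy'],1.]);return np.array(c['xyz']),d
def plane(n,u,v,z):
    o,d=ray(n,u,v);return o+d*(z-o[2])/d[2]
def proj(n,P):
    c=camera_params(n);R=np.array(c['orientation']);q=(np.asarray(P)-np.array(c['xyz']))@R;return np.stack([q[...,0]/q[...,2]*c['fx']+c['cx'],q[...,1]/q[...,2]*c['fy']+c['cy']],-1)
def cloud(n,d):
    c=camera_params(n);R=np.array(c['orientation']);v,u=np.mgrid[0:400,0:640];q=np.stack([(u-c['cx'])/c['fx']*d,(v-c['cy'])/c['fy']*d,d],-1);return q@R.T+np.array(c['xyz'])
def circ(p):
    A=np.c_[2*p,np.ones(len(p))];s=np.linalg.lstsq(A,(p**2).sum(1),rcond=None)[0];return s[:2],np.sqrt(s[2]+s[0]**2+s[1]**2)
def grab(tag):
    o={}
    for n in("side","top"):
        p,d=capture(n);np.save(f"{n}{tag}.npy",d);np.save(f"{n}{tag}p.npy",p);o[n]=(p,d)
    return o
def crop(p,x0,y0,x1,y1,f,name):
    cv2.imwrite("pics/"+name,cv2.resize(p[y0:y1,x0:x1,::-1],None,fx=f,fy=f,interpolation=cv2.INTER_CUBIC))
def load(n,tag): return np.load(f"{n}{tag}p.npy"),np.load(f"{n}{tag}.npy")
E
python3 - <<'E'
from h import *
for n,seeds in(("top",{"jar":(265,195,.058),"lid":(389,206,.013)}),("side",{"jar":(291,190,.058),"lid":(332,276,.013)})):
    p,d=load(n,0);hsv=cv2.cvtColor(p,cv2.COLOR_RGB2HSV)
    m=((hsv[...,1]<70)&(hsv[...,2]>110)).astype(np.uint8)
    k,l,st,ce=cv2.connectedComponentsWithStats(m)
    for nm,(u,v,z) in seeds.items():
        w=l[v-30:v+30,u-30:u+30];lab=np.bincount(w[w>0]).argmax()
        c=cv2.findContours((l==lab).astype(np.uint8),cv2.RETR_EXTERNAL,cv2.CHAIN_APPROX_NONE)[0][0][:,0]
        P=np.array([plane(n,a,b,z)[:2] for a,b in c])
        if nm=="jar" and n=="side": # keep the upper half only (rim)
            P=np.array([plane(n,a,b,z)[:2] for a,b in c if b<190])
        print(n,nm,circ(P),st[lab])
    g=((abs(hsv[...,0].astype(int)-60)<15)&(hsv[...,1]>120)).astype(np.uint8)
    k,l,st,ce=cv2.connectedComponentsWithStats(g)
    for i in range(1,k):
        if st[i,4]>15: print(n,"green",ce[i].round(1),plane(n,*ce[i],.041 if n=="top" else .03).round(3))
    # dispenser
    pc=cloud(n,d)
    np.save(n+"pc.npy",pc)
p,_=load("top",0);crop(p,220,50,420,230,4,"t_crop.png")
p,_=load("side",0);crop(p,270,90,420,230,5,"s_crop.png")
E
```

```text
top jar (array([0.52981409, 0.17594903]), np.float64(0.06200671124981845)) [ 243  173   45   45 1531]
top lid (array([ 0.51397303, -0.18230506]), np.float64(0.061862411520387205)) [ 368  185   43   43 1402]
top green [381.3 141.2] [ 0.698 -0.152  0.041]
top green [390.3 205.1] [ 0.514 -0.181  0.041]
top green [398.3 266.7] [ 0.34  -0.207  0.041]
side jar (array([0.53087563, 0.17606686]), np.float64(0.06395371596304236)) [ 273  173   37   36 1065]
side lid (array([ 0.51430469, -0.18319297]), np.float64(0.06392510860860579)) [ 311  258   42   38 1199]
side green [379.2 243.8] [ 0.7   -0.153  0.03 ]
side green [331.9 272.4] [ 0.515 -0.182  0.03 ]
side green [281.9 302.2] [ 0.34  -0.208  0.03 ]
```

View pics/t_crop.png

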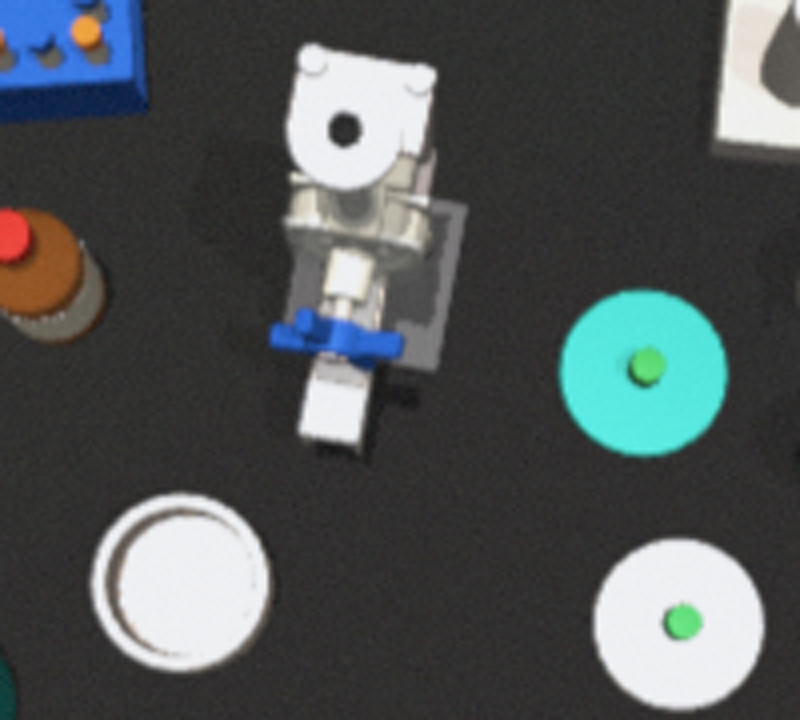

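View pics/s_crop.png

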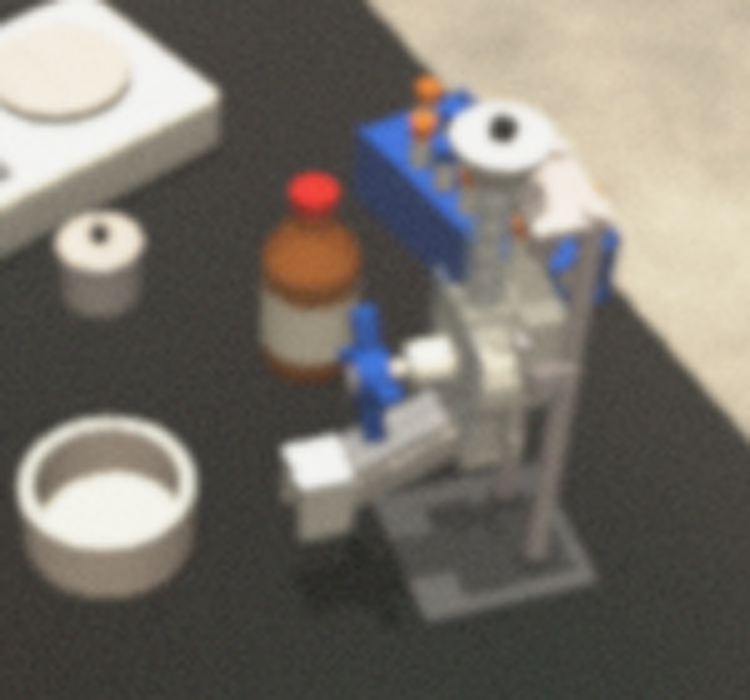

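White jar at t_crop (180,583) and the white lid with green grip at (682,622) are confirmed; the turquoise lid at (645,372) is the look-alike. The dispenser's cup hole is at (344,129), the spout's top face near (335,405), and the foot plate's right corners at (466,207) and (438,370).

Run:
```python
from h import *
T=lambda x,y:(220+(x+.5)/4-.5,50+(y+.5)/4-.5)
S=lambda x,y:(270+(x+.5)/5-.5,90+(y+.5)/5-.5)
for nm,f,n,pt,z in [("cup",T,"top",(344,129),.391),("cup",S,"side",(503,129),.391),("postL",T,"top",(312,58),.339),("postR",T,"top",(421,77),.339),("footBR",T,"top",(466,207),.014),("footFR",T,"top",(438,370),.014),
 ("footFRs",S,"side",(428,620),.0),("footBRs",S,"side",(595,578),.0),("footFLs",S,"side",(378,502),.014),
 ("spFL",T,"top",(299,433),.133),("spFR",T,"top",(360,444),.133),("spBL",T,"top",(317,365),.133),("spBR",T,"top",(371,378),.133),
 ("spFLs",S,"side",(283,447),.133),("spFRs",S,"side",(300,488),.133),("spBRs",S,"side",(357,478),.133)]:
    print(nm,n,plane(n,*f(*pt),z).round(4))
# blue knob depth cloud
for n in("top","side"):
    p,d=load(n,0);hsv=cv2.cvtColor(p,cv2.COLOR_RGB2HSV);pc=np.load(n+"pc.npy")
    m=(abs(hsv[...,0].astype(int)-112)<15)&(hsv[...,1]>140)&(abs(pc[...,0]-.64)<.06)&(abs(pc[...,1]-.1)<.08)&(d>0)
    P=pc[m];print(n,m.sum(),P.mean(0).round(4),P.min(0).round(3),P.max(0).round(3))
    # spout top
    m=(abs(pc[...,2]-.133)<.006)&(abs(pc[...,0]-.61)<.06)&(abs(pc[...,1]-.09)<.08)&(d>0)&(hsv[...,1]<80)&(hsv[...,2]>120)
    P=pc[m];print(n,m.sum(),P.mean(0).round(4)); print(cv2.minAreaRect((P[:,:2]*1000).astype(np.float32)))
    # foot
    m=(abs(pc[...,2]-.014)<.005)&(abs(pc[...,0]-.74)<.13)&(abs(pc[...,1]-.08)<.1)&(d>0)&(hsv[...,2]>60)
    P=pc[m];print("foot",m.sum()); print(cv2.minAreaRect((P[:,:2]*1000).astype(np.float32)))
```

```text
cup top [0.7418 0.0531 0.391 ]
cup side [0.7394 0.0466 0.391 ]
postL top [0.8002 0.0752 0.339 ]
postR top [0.7914 0.0146 0.339 ]
footBR top [ 0.8205 -0.0183  0.014 ]
footFR top [ 0.6965 -0.0011  0.014 ]
footFRs side [0.7028 0.0081 0.    ]
footBRs side [ 0.8296 -0.009   0.    ]
footFLs side [0.7161 0.1105 0.014 ]
spFL top [0.6257 0.0905 0.133 ]
spFR top [0.6196 0.0497 0.133 ]
spBL top [0.672  0.0802 0.133 ]
spBR top [0.6643 0.0439 0.133 ]
spFLs side [0.6265 0.0905 0.133 ]
spFRs side [0.6205 0.0528 0.133 ]
spBRs side [0.6584 0.0449 0.133 ]
top 259 [0.6704 0.0638 0.219 ] [0.66  0.023 0.171] [0.685 0.105 0.252]
top 236 [0.6452 0.0675 0.1337]
((646.7394409179688, 67.54510498046875), (38.92792510986328, 45.59559631347656), 82.32302856445312)
foot 553
((768.6397705078125, 48.80548095703125), (119.87201690673828, 129.82794189453125), 81.3808822631836)
side 92 [0.6694 0.0553 0.226 ] [0.658 0.023 0.181] [0.682 0.082 0.248]
side 132 [0.6438 0.0675 0.1328]
((647.2493286132812, 69.88471984863281), (44.72127151489258, 49.92554473876953), 83.5144271850586)
foot 779
((766.4888305664062, 49.24578857421875), (124.31124877929688, 129.7524871826172), 81.21295928955078)
```

```bash
cat >> h.py <<'E'
import json,os
from scipy.spatial.transform import Rotation as Ro
def unit(v): v=np.array(v,float);return v/np.linalg.norm(v)
YAW=np.radians(-8.2);DX=np.array([np.cos(YAW),np.sin(YAW),0]);DY=np.array([-np.sin(YAW),np.cos(YAW),0]);DO=np.array([.742,.0525,0])
def W(x,y,z): return DO+x*DX+y*DY+np.array([0,0,z])
def L(p): q=np.array([p[0],p[1],0])-DO;return np.array([q@DX,q@DY])
def ori(u,tilt,zs):  # point down, tilted so fingers point towards u; jaw dir near zs
    u=unit([u[0],u[1],0]);y=np.sin(tilt)*u-np.cos(tilt)*np.array([0,0,1]);z=np.cross([0,0,1],u)
    if z@np.array([zs[0],zs[1],0])<0:z=-z
    return np.stack([np.cross(y,z),y,z],1)
def cmd():
    c=json.load(open('cmd.json'));return np.array(c['p']),np.array(c['R'])
def save(p,R): json.dump(dict(p=list(map(float,p)),R=np.array(R).tolist()),open('cmd.json','w'))
def sent(v): # record last row of the move call (6 numbers)
    p,R=cmd();save(p+R@np.array(v[:3]),R@Ro.from_rotvec(v[3:6]).as_matrix());return check()
def check():
    s=sense();p,R=cmd();m=np.array(s['ee_rot'])
    print("t",s['time_s'],"meas",np.round(s['tcp_pos'],4),"err",np.round(np.array(s['tcp_pos'])-p,4),"ang",np.round(np.degrees(Ro.from_matrix(R.T@m).magnitude()),2),"F",np.round(s['wrist_force'],1),"w",round(s['gripper_width'],3))
def to(p,R=None,p0=None,R0=None):
    if p0 is None:p0,R0=cmd()
    if R is None:R=R0
    w=Ro.from_matrix(R0.T@R).as_rotvec();print("inc",np.round(R0.T@(np.array(p)-p0),3),np.round(w,3),"mm",round(1e3*np.linalg.norm(np.array(p)-p0)),"deg",round(np.degrees(np.linalg.norm(w)),1))
E
python3 - <<'E'
from h import *
a=np.radians(14.817)
x=unit([-.904,.428,0]);y=np.array([0,0,-1.]);save([.267,.565,.223],np.stack([x,y,np.cross(x,y)],1))
check()
jar=np.array([.530,.176,0]);tgt=W(-.104,0,0);u=unit(tgt-jar);print("tgt",tgt,u,"jar local",L(jar))
R=ori(u,np.radians(25),[-.7,-.7]);p=jar-u*.085;p[2]=.13
print(p);to(p,R)
for nm,n,px,z in [("turq","top",(198,227),.058),("or","top",(253,269),.058),("beaker","top",(437,158),.095),("reag","top",(222,110),.165),("pot","top",(181,159),.067)]: print(nm,plane(n,*px,z))
E
```

```text
t 0.1 meas [0.267  0.5645 0.2216] err [-0.     -0.0005 -0.0014] ang 0.11 F [-0.4 -0.6 -0.4] w 1.0
tgt [0.63906327 0.06733341 0.        ] [ 0.70839388 -0.70581734  0.        ] jar local [-0.22744723  0.09200003]
[0.46978652 0.23599447 0.13      ]
inc [-0.324  0.093  0.211] [0.074 0.336 0.432] mm 398 deg 31.6
turq [0.43460095 0.35819873 0.058     ]
or [0.32331047 0.19927133 0.058     ]
beaker [ 0.64440443 -0.29962731  0.095     ]
reag [0.74044027 0.28139755 0.165     ]
pot [0.62364243 0.41429252 0.067     ]
```

Request:
move_arm(increments="-1 -0.324 0.093 0.211 0.074 0.336 0.432;-1 -0.324 0.093 0.211 0.074 0.336 0.432;-1 -0.324 0.093 0.211 0.074 0.336 0.432;-1 -0.324 0.093 0.211 0.074 0.336 0.432;-1 -0.324 0.093 0.211 0.074 0.336 0.432;-1 -0.324 0.093 0.211 0.074 0.336 0.432;-1 -0.324 0.093 0.211 0.074 0.336 0.432;-1 -0.324 0.093 0.211 0.074 0.336 0.432")

```text
time_s: 0.9
tcp_pos: [0.4702, 0.2339, 0.1288]
ee_rot: [[-0.643, 0.299, -0.705], [0.639, -0.298, -0.709], [-0.422, -0.906, 0.0]]
wrist_force: [1.0, 1.3, -0.6]
gripper_width: 0.997
```

Run:
```python
from h import *
sent([-0.324,0.093,0.211,0.074,0.336,0.432])
u=unit(W(-.104,0,0)-np.array([.530,.176,0]));R=ori(u,np.radians(25),[-.7,-.7])
p=np.array([.530,.176,.0])-u*.085;p[2]=.032;to(p,R)
```

```text
t 0.9 meas [0.4702 0.2339 0.1288] err [ 0.0007 -0.0018 -0.0012] ang 0.07 F [ 1.   1.3 -0.6] w 0.997
inc [ 0.041  0.089 -0.   ] [ 0. -0.  0.] mm 98 deg 0.0
```

Request:
move_arm(increments="-1 0.02 0.044 0 0 0 0;-1 0.041 0.089 0 0 0 0;-1 0.041 0.089 0 0 0 0;-1 0.041 0.089 0 0 0 0")

```text
time_s: 1.3
tcp_pos: [0.4704, 0.2346, 0.0316]
ee_rot: [[-0.642, 0.299, -0.706], [0.639, -0.3, -0.708], [-0.423, -0.906, 0.002]]
wrist_force: [-0.8, 0.6, -0.0]
gripper_width: 1.0
```

Run:
```python
from h import *
sent([.041,.089,0,0,0,0])
o=grab(1);crop(o["side"][0],200,120,420,260,3,"s1.png")
t=W(-.104,0,0);u=unit(t-np.array([.530,.176,0]));R=ori(u,np.radians(25),[-.7,-.7])
for k in(.053,.065):
    p=t-u*k;p[2]=.032;to(p,R)
```

```text
t 1.3 meas [0.4704 0.2346 0.0316] err [ 0.0005 -0.0008 -0.0004] ang 0.15 F [-0.8  0.6 -0. ] w 1.0
inc [-0.168  0.078 -0.   ] [ 0. -0.  0.] mm 185 deg 0.0
inc [-0.157  0.073 -0.   ] [ 0. -0.  0.] mm 173 deg 0.0
```

View pics/s1.png

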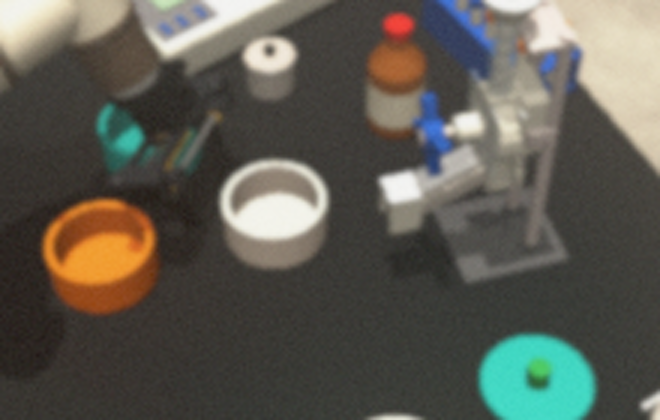

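The fingers straddle the free space behind the jar (crop (170,150)), and the jar at (273,210) is undisturbed. Pushing.

Request:
move_arm(increments="-1 -0.009 0.004 0 0 0 0;-1 -0.02 0.009 0 0 0 0;-1 -0.03 0.014 0 0 0 0;-1 -0.04 0.0185 0 0 0 0;-1 -0.05 0.023 0 0 0 0;-1 -0.06 0.028 0 0 0 0;-1 -0.07 0.0325 0 0 0 0;-1 -0.08 0.037 0 0 0 0")

```text
time_s: 2.2
tcp_pos: [0.534, 0.1745, 0.0332]
ee_rot: [[-0.643, 0.303, -0.704], [0.64, -0.294, -0.71], [-0.422, -0.907, -0.005]]
wrist_force: [-3.7, 4.4, 2.6]
gripper_width: 1.0
```

Request:
move_arm(increments="-1 -0.01 0.0047 0 0 0 0;-1 -0.02 0.0093 0 0 0 0;-1 -0.03 0.014 0 0 0 0;-1 -0.04 0.0187 0 0 0 0;-1 -0.05 0.0233 0 0 0 0;-1 -0.06 0.028 0 0 0 0;-1 -0.068 0.0317 0 0 0 0;-1 -0.068 0.0317 0 0 0 0")

```text
time_s: 3.0
tcp_pos: [0.587, 0.1198, 0.0327]
ee_rot: [[-0.641, 0.301, -0.706], [0.641, -0.297, -0.708], [-0.423, -0.906, -0.002]]
wrist_force: [0.4, 1.3, 0.7]
gripper_width: 1.003
```

```bash
cat >> h.py <<'E'
def jarfind(n,p,z=.058,box=None,ymax=None):
    hsv=cv2.cvtColor(p,cv2.COLOR_RGB2HSV);m=((hsv[...,1]<70)&(hsv[...,2]>110)).astype(np.uint8)
    pts=[]
    return m
E
python3 - <<'E'
from h import *
sent([-.08,.037,0,0,0,0]);sent([-.068,.0317,0,0,0,0])
o=grab(2);crop(o["side"][0],250,100,420,240,4,"s2.png");crop(o["top"][0],220,60,380,230,4,"t2.png")
E
```

```text
t 3.0 meas [0.587  0.1198 0.0327] err [ 0.0547 -0.0534  0.0004] ang 0.12 F [0.4 1.3 0.7] w 1.003
t 3.0 meas [0.587  0.1198 0.0327] err [ 0.0016 -0.0004  0.0004] ang 0.12 F [0.4 1.3 0.7] w 1.003
```

View pics/s2.png

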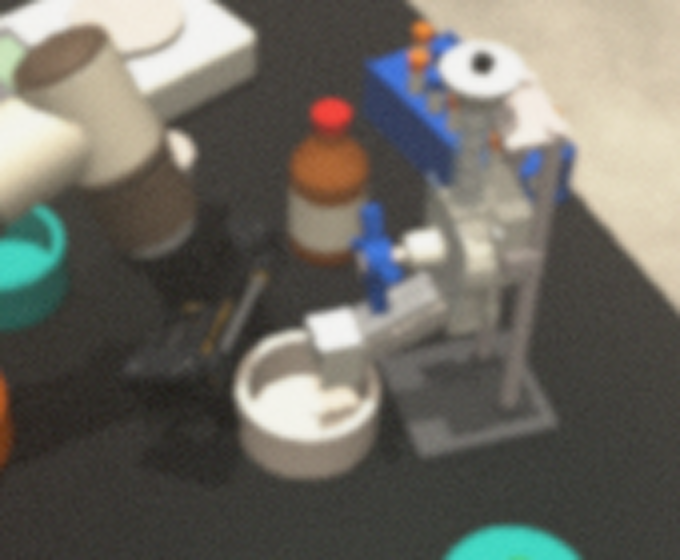

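View pics/t2.png

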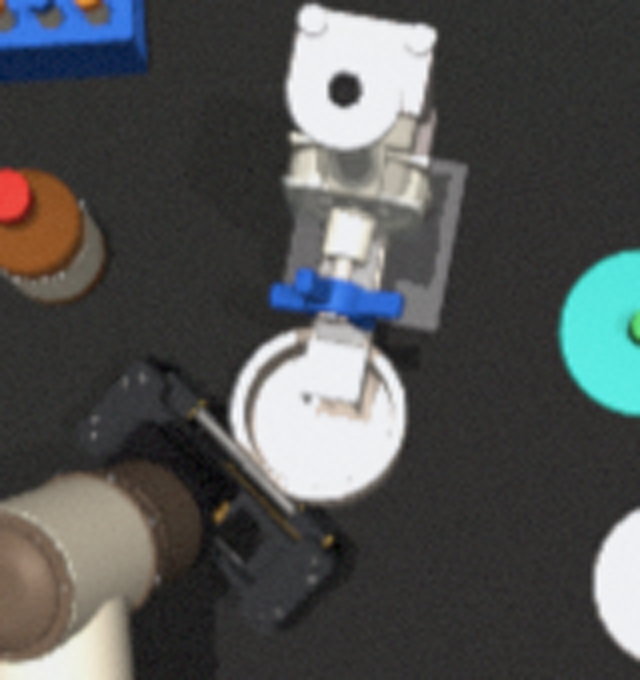

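The jar at t2 about (318,415) is already partly under the spout (340,360), with the fingers behind it at (250,460).

Run:
```python
from h import *
T=lambda x,y:(220+(x+.5)/4-.5,60+(y+.5)/4-.5)
S=lambda x,y:(250+(x+.5)/4-.5,100+(y+.5)/4-.5)
P=np.array([plane("top",*T(*q),.058)[:2] for q in[(230,410),(236,375),(320,503),(365,489),(398,445),(407,405),(395,370)]]);c,rr=circ(P);print(c,rr,L(c))
P=np.array([plane("side",*S(*q),.058)[:2] for q in[(235,398),(250,357),(290,332),(378,405),(345,437),(300,446),(260,433)]]);c2,rr=circ(P);print(c2,rr,L(c2))
c=(c+c2)/2;t=W(-.104,0,0)[:2];print("remaining",t-c, "tcp-jar", np.array(sense()['tcp_pos'])[:2]-c)
to(np.append(cmd()[0][:2]+t-c,.032),cmd()[1])
```

```text
[0.62424877 0.0828459 ] 0.06324617489620933 [-0.12087558  0.01324092]
[0.62322873 0.07811292] 0.06394814539554033 [-0.12121013  0.00841084]
remaining [ 0.01532453 -0.013146  ] tcp-jar [-0.03754385  0.03936894]
inc [-0.018  0.009 -0.002] [0. 0. 0.] mm 20 deg 0.0
```

Request:
move_arm(increments="-1 -0.006 0.003 0 0 0 0;-1 -0.012 0.006 0 0 0 0;-1 -0.018 0.009 -0.001 0 0 0;-1 -0.018 0.009 -0.001 0 0 0")

```text
time_s: 3.5
tcp_pos: [0.6011, 0.1066, 0.0313]
ee_rot: [[-0.642, 0.3, -0.706], [0.64, -0.298, -0.708], [-0.423, -0.906, -0.0]]
wrist_force: [-0.5, 0.9, 0.5]
gripper_width: 0.998
```

Run:
```python
from h import *
sent([-.018,.009,-.001,0,0,0])
o=grab(3);crop(o["top"][0],220,60,380,230,4,"t3.png")
# back off plan
p,R=cmd();u=unit(W(-.104,0,0)-np.array([.530,.176,0]))
to(p-u*.06+np.array([0,0,.05]))
Rk=ori(DX,np.radians(40),-DY); print(W(-.12,-.049,.26)); to(W(-.14,-.049,.26),Rk,p-u*.06+np.array([0,0,.05]),R)
```

```text
t 3.5 meas [0.6011 0.1066 0.0313] err [ 0.0006 -0.0002 -0.0004] ang 0.02 F [-0.5  0.9  0.5] w 0.998
inc [ 0.033 -0.071 -0.   ] [0. 0. 0.] mm 78 deg 0.0
[0.61623803 0.02111644 0.26      ]
inc [-0.18  -0.113  0.061] [-0.345 -0.542  0.253] mm 221 deg 39.5
```

View pics/t3.png

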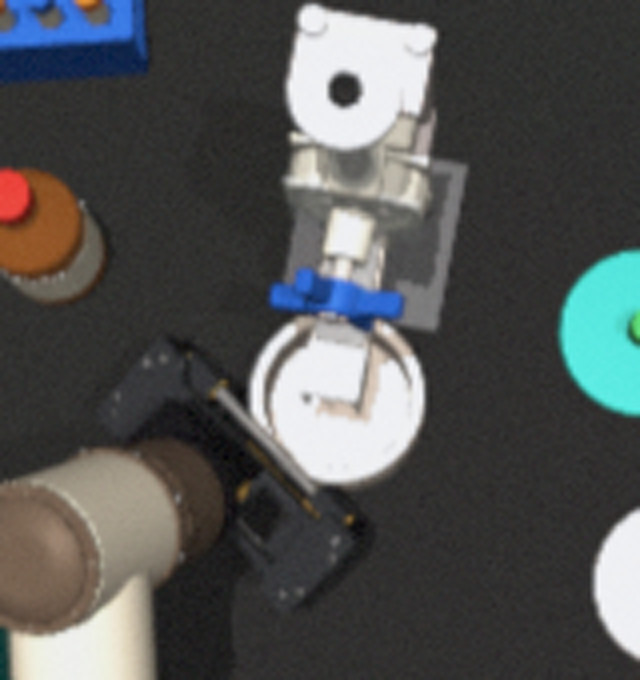

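Request:
move_arm(increments="-1 0.033 -0.071 0 0 0 0;-1 0.033 -0.071 0 0 0 0;1 -0.035 -0.216 0 0 0 0;1 -0.035 -0.216 0 0 0 0;1 -0.035 -0.216 0 0 0 0;1 -0.035 -0.216 0 0 0 0;1 -0.035 -0.216 0 0 0 0")

```text
time_s: 4.3
tcp_pos: [0.5588, 0.1491, 0.2437]
ee_rot: [[-0.641, 0.302, -0.706], [0.641, -0.295, -0.708], [-0.423, -0.906, -0.004]]
wrist_force: [0.4, -0.7, -0.6]
gripper_width: 0.631
```

Run:
```python
from h import *
sent([-.035,-.216,0,0,0,0])
Rk=ori(DX,np.radians(40),-DY); to(W(-.14,-.050,.26),Rk)
```

```text
t 4.3 meas [0.5588 0.1491 0.2437] err [0.0006 0.0005 0.0014] ang 0.23 F [ 0.4 -0.7 -0.6] w 0.631
inc [-0.112  0.033  0.062] [-0.345 -0.542  0.253] mm 133 deg 39.5
```

Request:
move_arm(increments="1 -0.112 0.033 0.062 -0.345 -0.542 0.253;1 -0.112 0.033 0.062 -0.345 -0.542 0.253;1 -0.112 0.033 0.062 -0.345 -0.542 0.253;1 -0.112 0.033 0.062 -0.345 -0.542 0.253;1 -0.112 0.033 0.062 -0.345 -0.542 0.253;1 -0.112 0.033 0.062 -0.345 -0.542 0.253;1 -0.112 0.033 0.062 -0.345 -0.542 0.253")

```text
time_s: 5.0
tcp_pos: [0.5935, 0.0203, 0.2552]
ee_rot: [[-0.763, 0.629, -0.147], [0.11, -0.097, -0.989], [-0.636, -0.771, 0.004]]
wrist_force: [0.5, -0.8, -0.1]
gripper_width: 0.031
```

Run:
```python
from h import *
sent([-.112,.033,.062,-.345,-.542,.253])
o=grab(4);crop(o["top"][0],220,40,400,230,4,"t4.png");crop(o["side"][0],250,100,420,240,4,"s4.png")
d=o["top"][1];pc=cloud("top",d)
p,R=cmd();to(W(-.066,-.050,.247))
```

```text
t 5.0 meas [0.5935 0.0203 0.2552] err [-0.0027 -0.003  -0.0044] ang 0.61 F [ 0.5 -0.8 -0.1] w 0.031
inc [-0.049  0.057  0.   ] [0. 0. 0.] mm 75 deg 0.0
```

View pics/t4.png

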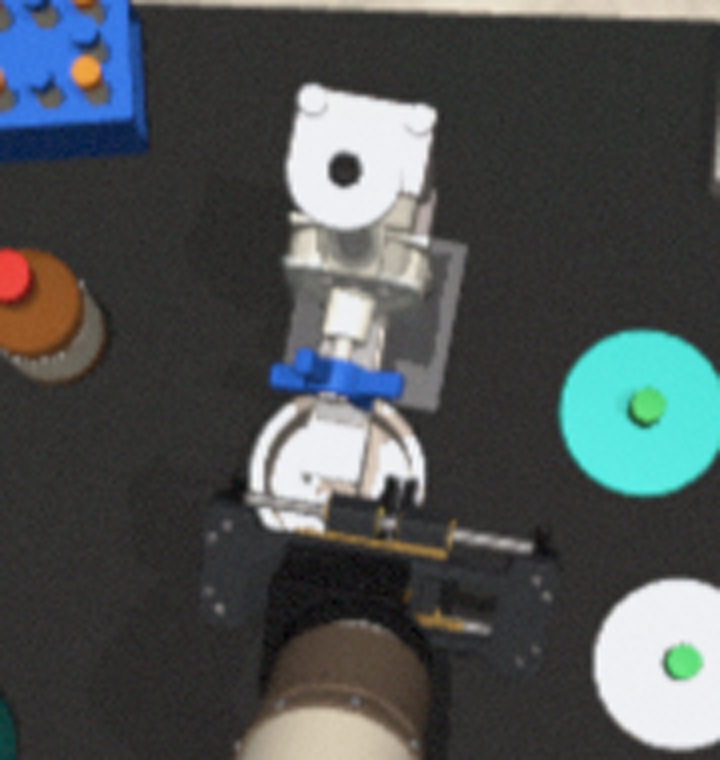

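View pics/s4.png

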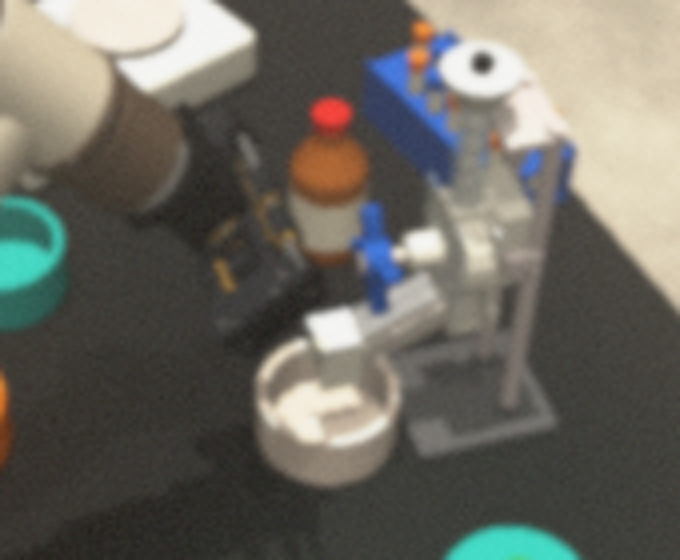

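Run:
```python
from h import *
T=lambda x,y:(220+(x+.5)/4-.5,40+(y+.5)/4-.5)
print("tip",L(plane("top",*T(403,384),.224)), "left tip",L(plane("top",*T(271,374),.186)),"top wing",L(plane("top",*T(305,360),.247)))
p=np.array(sense()['tcp_pos']);
for q in[(383,500),(420,480),(402,487),(388,480),(415,478)]: print("finger",L(plane("top",*T(*q),p[2])))
print("tcp",L(p));to(W(-.066,-.046,.247))
```

```text
tip [-0.06945728 -0.04109228] left tip [-0.06928686  0.04469396] top wing [-0.07042196  0.01828087]
finger [-0.14751352 -0.04327922]
finger [-0.1319657  -0.06270193]
finger [-0.13793061 -0.05296299]
finger [-0.13525541 -0.04409313]
finger [-0.13130347 -0.05958638]
tcp [-0.14038049 -0.05047216]
inc [-0.049  0.057 -0.004] [0. 0. 0.] mm 75 deg 0.0
```

Request:
move_arm(increments="1 -0.024 0.028 -0.005 0 0 0;1 -0.049 0.057 -0.005 0 0 0;1 -0.049 0.057 -0.005 0 0 0")

```text
time_s: 5.4
tcp_pos: [0.6749, 0.0217, 0.2502]
ee_rot: [[-0.764, 0.628, -0.146], [0.112, -0.094, -0.989], [-0.635, -0.772, 0.001]]
wrist_force: [-0.4, 0.6, -0.7]
gripper_width: 0.004
```

Run:
```python
from h import *
sent([-.049,.057,-.005,0,0,0]);s=sense();print(L(s['tcp_pos']))
to(W(-.066,-.045,.195));p,R=cmd();to(W(-.110,-.045,.195),R,W(-.066,-.045,.195),R)
```

```text
t 5.4 meas [0.6749 0.0217 0.2502] err [0.0045 0.004  0.0027] ang 0.62 F [-0.4  0.6 -0.7] w 0.004
[-0.0620679  -0.04007973]
inc [0.034 0.04  0.   ] [0. 0. 0.] mm 53 deg 0.0
inc [ 0.034 -0.028 -0.   ] [0. 0. 0.] mm 44 deg 0.0
```

Request:
move_arm(increments="1 0 0 0 0 0 0;1 0 0 0 0 0 0")

```text
time_s: 5.6
tcp_pos: [0.6706, 0.0212, 0.2509]
ee_rot: [[-0.764, 0.629, -0.145], [0.109, -0.095, -0.989], [-0.636, -0.772, 0.004]]
wrist_force: [-0.0, 0.1, 0.8]
gripper_width: 0.002
```

Run:
```python
from h import *
check();s=sense();print(L(s['tcp_pos']))
```

```text
t 5.6 meas [0.6706 0.0212 0.2509] err [0.0002 0.0036 0.0034] ang 0.6 F [-0.   0.1  0.8] w 0.002
[-0.0662489  -0.04114652]
```

Run:
```python
from h import *
s=sense();save(s['tcp_pos'],s['ee_rot'])
to(W(-.066,-.045,.195));p,R=cmd();to(W(-.110,-.045,.195),R,W(-.066,-.045,.195),R);to(W(-.110,-.045,.195))
```

```text
inc [0.035 0.043 0.004] [0. 0. 0.] mm 56 deg 0.0
inc [ 0.034 -0.028  0.   ] [0. 0. 0.] mm 44 deg 0.0
inc [0.069 0.015 0.004] [0. 0. 0.] mm 71 deg 0.0
```

Request:
move_arm(increments="1 0.004 0.005 0.004 0 0 0;1 0.009 0.011 0.004 0 0 0;1 0.014 0.017 0.004 0 0 0;1 0.019 0.023 0.004 0 0 0;1 0.024 0.029 0.004 0 0 0;1 0.029 0.036 0.004 0 0 0;1 0.035 0.043 0.004 0 0 0;1 0.035 0.043 0.004 0 0 0")

```text
time_s: 6.4
tcp_pos: [0.674, 0.0261, 0.2127]
ee_rot: [[-0.773, 0.61, -0.171], [0.113, -0.133, -0.985], [-0.624, -0.781, 0.034]]
wrist_force: [1.5, -2.1, 2.9]
gripper_width: 0.004
```

Run:
```python
from h import *
sent([.035,.043,.004,0,0,0]);print(L(sense()['tcp_pos']))
o=grab(5);crop(o["top"][0],260,90,380,200,6,"t5.png");crop(o["side"][0],290,100,420,240,5,"s5.png")
```

```text
t 6.4 meas [0.674  0.0261 0.2127] err [0.0037 0.0091 0.0172] ang 2.51 F [ 1.5 -2.1  2.9] w 0.004
[-0.06353611 -0.0358087 ]
```

View pics/s5.png

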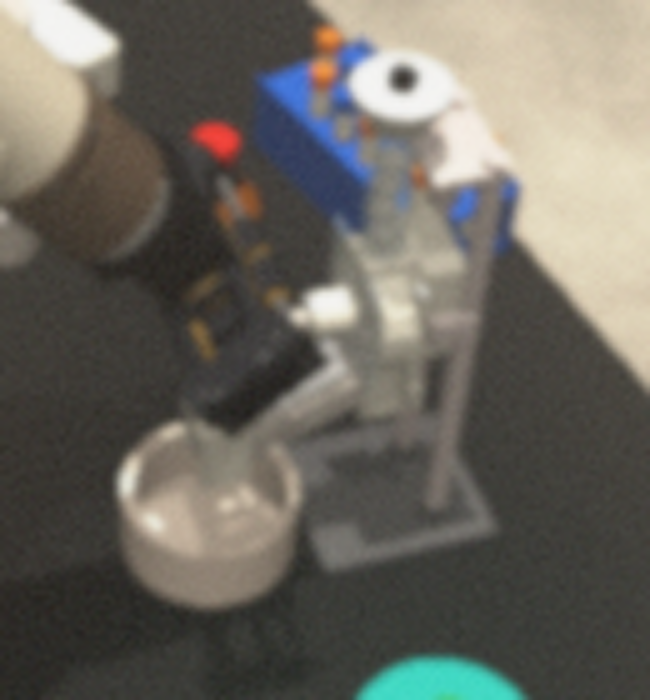

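View pics/t5.png

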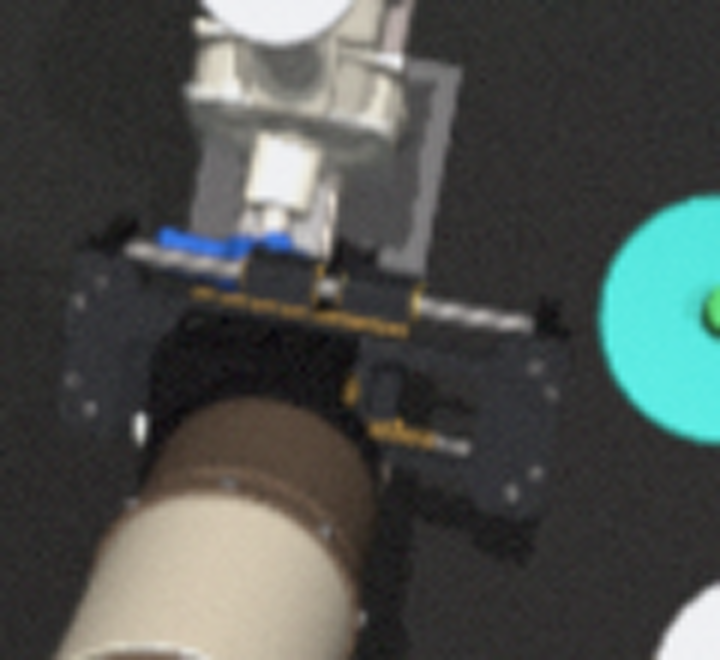

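Run:
```python
from h import *
s=sense();print(s['joints'],s['effort'],s['wrist_force'],s['moment'],s['joint_velocities'],s['tcp_pos'])
```

```text
[  2.00335535  12.6516042  -42.55386613 108.21860283  -9.28688536
 -26.62007127] [  1.74227636 -25.92108965  14.09433872  -0.0903512    0.47962641
  -0.04667521] [ 0.64132058 -2.69611551  2.46196675] [-0.58026882  0.37032862 -0.49270828] [ 0.42551628  0.08642626 -0.00338661 -0.31277725 -0.01435233 -0.04134493] [0.67383638 0.02655563 0.21247098]
```

Joint 5 reached its range limit with the 40° tilt, so I retreat along the axis, look, and come back with less tilt.

Request:
move_arm(increments="1 0.017 -0.014 0 0 0 0;1 0.034 -0.028 0 0 0 0;1 0.034 -0.028 0 0 0 0;1 0.034 -0.028 0 0 0 0")

```text
time_s: 6.9
tcp_pos: [0.6291, 0.0359, 0.2113]
ee_rot: [[-0.777, 0.607, -0.167], [0.112, -0.129, -0.985], [-0.62, -0.784, 0.032]]
wrist_force: [0.7, -0.3, -0.8]
gripper_width: 0.006
```

Run:
```python
from h import *
s=sense();print(L(s['tcp_pos']),s['tcp_pos'],np.round(s['joints'],1));save(s['tcp_pos'],s['ee_rot'])
o=grab(6);crop(o["top"][0],260,90,380,200,6,"t6.png")
Rk=ori(DX,np.radians(18),-DY);to(W(-.125,-.045,.25),Rk)
```

```text
[-0.10935347 -0.03252318] [0.62912579 0.0359063  0.21125132] [  1.9   8.9 -47.1 112.4  -9.2 -30.6]
inc [-0.012 -0.04   0.014] [-0.04  -0.007 -0.354] mm 44 deg 20.4
```

View pics/t6.png

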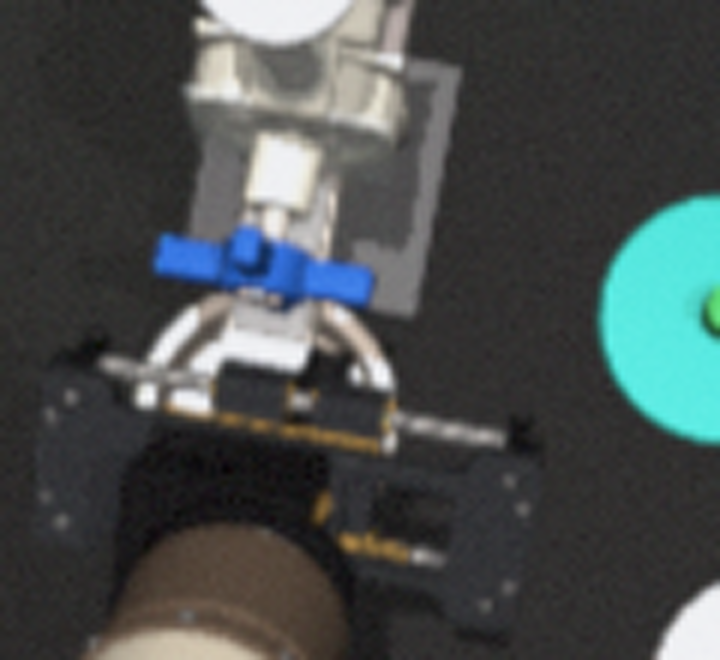

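Request:
move_arm(increments="1 -0.012 -0.04 0.014 -0.04 -0.007 -0.354;1 -0.012 -0.04 0.014 -0.04 -0.007 -0.354;1 -0.012 -0.04 0.014 -0.04 -0.007 -0.354;1 -0.012 -0.04 0.014 -0.04 -0.007 -0.354;1 -0.012 -0.04 0.014 -0.04 -0.007 -0.354;1 -0.012 -0.04 0.014 -0.04 -0.007 -0.354")

```text
time_s: 7.6
tcp_pos: [0.6238, 0.0128, 0.2583]
ee_rot: [[-0.858, 0.476, -0.196], [0.145, -0.141, -0.979], [-0.493, -0.868, 0.052]]
wrist_force: [1.9, -1.6, 1.4]
gripper_width: 0.003
```

Run:
```python
from h import *
sent([-0.012,-0.04,0.014,-0.04,-0.007,-0.354]);s=sense();print(L(s['tcp_pos']),np.round(s['joints'],1))
o=grab(7);crop(o["top"][0],260,90,380,200,6,"t7.png");crop(o["side"][0],290,100,420,240,5,"s7.png")
```

```text
t 7.6 meas [0.6238 0.0128 0.2583] err [ 0.012  -0.0131  0.0078] ang 12.29 F [ 1.9 -1.6  1.4] w 0.003
[-0.11131062 -0.05618507] [ 22.2   8.  -31.6  36.3 -31.6  29.2]
```

View pics/t7.png

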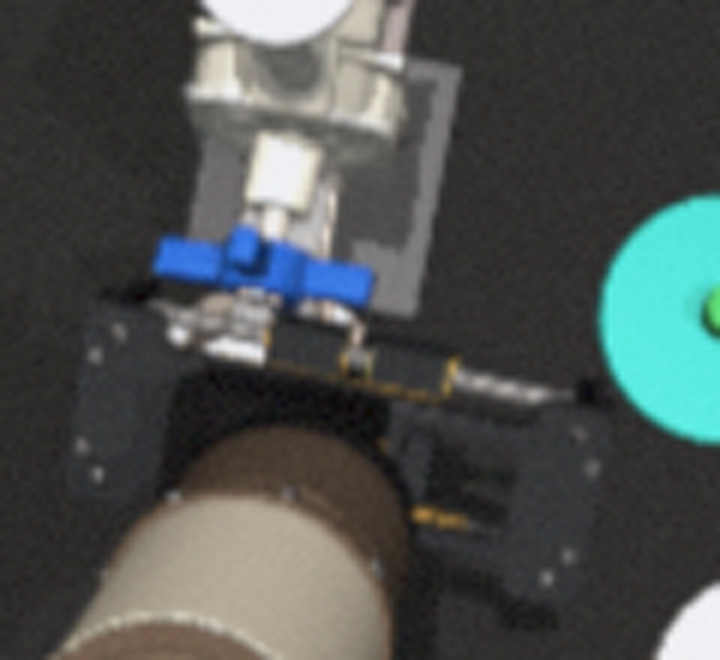

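View pics/s7.png

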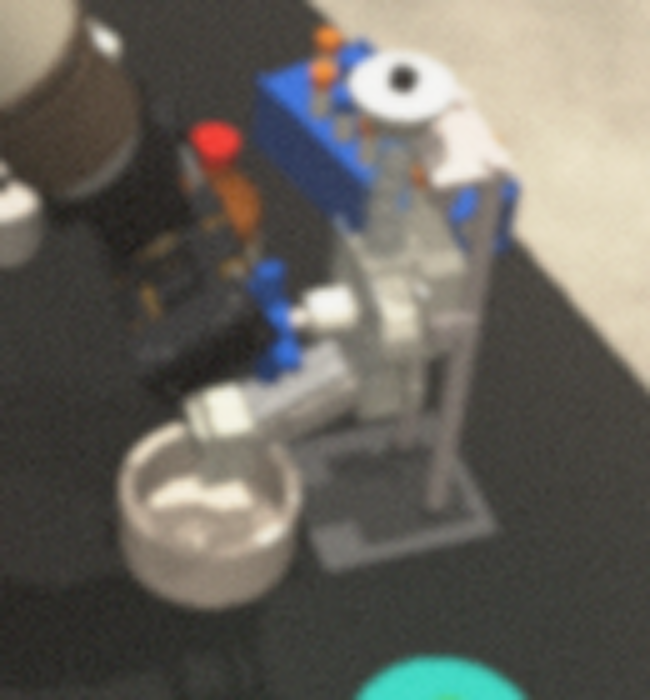

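Run:
```python
from h import *
a=[]
for t in(4,7):
    p,_=load("side",t);a.append(cv2.resize(p[180:225,308:358,::-1],None,fx=8,fy=8,interpolation=cv2.INTER_CUBIC))
cv2.imwrite("pics/j47.png",np.hstack(a))
T=lambda x,y:(260+(x+.5)/6-.5,90+(y+.5)/6-.5)
print("tip",L(plane("top",*T(373,285),.215)),"top",L(plane("top",*T(243,240),.25)),"left",L(plane("top",*T(155,255),.19)))
s=sense();print(s['time_s'],np.round(s['joints'],1))
```

```text
tip [-0.07047363 -0.04464019] top [-0.06924374  0.00804629] left [-0.06836891  0.04955749]
7.7 [ 22.2   8.  -31.4  36.6 -31.4  28.7]
```

View pics/j47.png

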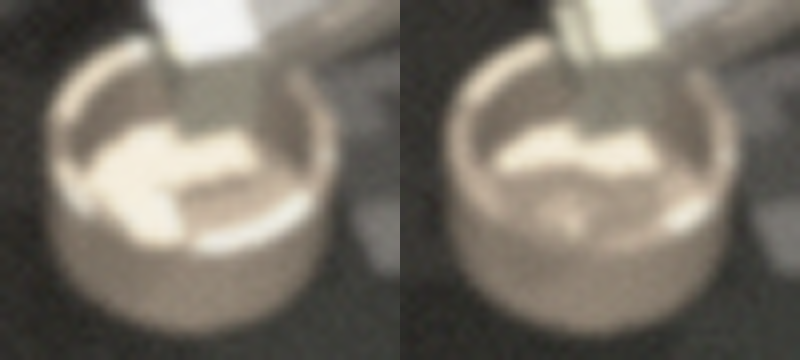

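Request:
move_arm(increments="1 0 0 0 0 0 0;1 0 0 0 0 0 0;1 0 0 0 0 0 0")

```text
time_s: 8.0
tcp_pos: [0.6246, 0.0108, 0.2588]
ee_rot: [[-0.855, 0.479, -0.198], [0.145, -0.145, -0.979], [-0.497, -0.866, 0.055]]
wrist_force: [-0.4, -0.4, -0.2]
gripper_width: 0.003
```

Run:
```python
from h import *
s=sense();print(L(s['tcp_pos']),s['tcp_pos'],np.round(s['joints'],1),s['wrist_force']);save(s['tcp_pos'],s['ee_rot'])
Rk=ori(DX,np.radians(18),-DY);to(W(-.125,-.045,.25),Rk)
```

```text
[-0.1101985  -0.05804509] [0.62464923 0.01076585 0.25882753] [ 22.    7.9 -31.8  37.  -31.4  28.6] [-0.40395364 -0.40229578 -0.22174143]
inc [ 0.018 -0.001 -0.013] [-0.073 -0.029 -0.206] mm 22 deg 12.6
```

Request:
move_arm(increments="1 0.018 -0.001 -0.013 -0.073 -0.029 -0.206;1 0.018 -0.001 -0.013 -0.073 -0.029 -0.206;1 0.018 -0.001 -0.013 -0.073 -0.029 -0.206;1 0.018 -0.001 -0.013 -0.073 -0.029 -0.206;1 0.018 -0.001 -0.013 -0.073 -0.029 -0.206")

```text
time_s: 8.5
tcp_pos: [0.6108, 0.0257, 0.2498]
ee_rot: [[-0.941, 0.306, -0.143], [0.136, -0.046, -0.99], [-0.309, -0.951, 0.002]]
wrist_force: [-0.5, -0.3, -0.7]
gripper_width: 0.005
```

Run:
```python
from h import *
sent([.018,-.001,-.013,-.073,-.029,-.206]);s=sense();print(L(s['tcp_pos']),np.round(s['joints'],1))
to(W(-.068,-.045,.248))
```

```text
t 8.5 meas [0.6108 0.0257 0.2498] err [-0.0006 -0.0006 -0.0002] ang 0.12 F [-0.5 -0.3 -0.7] w 0.005
[-0.12606144 -0.04527424] [ 21.9  11.1 -17.9  12.6 -46.1  52.3]
inc [-0.054  0.02   0.   ] [0. 0. 0.] mm 58 deg 0.0
```

Request:
move_arm(increments="1 -0.029 0.0105 0 0 0 0;1 -0.058 0.021 0 0 0 0;1 -0.058 0.021 0 0 0 0;1 -0.058 0.021 0 0 0 0")

```text
time_s: 8.9
tcp_pos: [0.6718, 0.0174, 0.2472]
ee_rot: [[-0.942, 0.304, -0.143], [0.136, -0.045, -0.99], [-0.307, -0.952, 0.001]]
wrist_force: [-0.4, 0.7, 0.3]
gripper_width: 0.003
```

Run:
```python
from h import *
sent([-.058,.021,0,0,0,0]);s=sense();print(L(s['tcp_pos']),np.round(s['joints'],1))
p,R=cmd()
for z in(.215,.191):to(W(-.064,-.045,z))
to(W(-.110,-.045,.191),R,W(-.064,-.045,.191),R)
```

```text
t 8.9 meas [0.6718 0.0174 0.2472] err [-0.0006 -0.     -0.0007] ang 0.1 F [-0.4  0.7  0.3] w 0.003
[-0.06448991 -0.04472177] [ 18.8  17.2  -9.4  10.9 -48.   56.7]
inc [0.01  0.031 0.   ] [0. 0. 0.] mm 33 deg 0.0
inc [0.018 0.054 0.   ] [0. 0. 0.] mm 57 deg 0.0
inc [ 0.044 -0.014  0.   ] [0. 0. 0.] mm 46 deg 0.0
```

Press down to about z 0.191.

Request:
move_arm(increments="1 0.0025 0.0075 0 0 0 0;1 0.005 0.015 0 0 0 0;1 0.0075 0.0225 0 0 0 0;1 0.01 0.03 0 0 0 0;1 0.0125 0.0375 0 0 0 0;1 0.015 0.045 0 0 0 0;1 0.018 0.054 0 0 0 0;1 0.018 0.054 0 0 0 0")

```text
time_s: 9.7
tcp_pos: [0.6715, 0.0178, 0.1898]
ee_rot: [[-0.942, 0.303, -0.143], [0.136, -0.044, -0.99], [-0.306, -0.952, -0.0]]
wrist_force: [0.1, -4.0, -0.8]
gripper_width: 0.001
```

Run:
```python
from h import *
sent([.018,.054,0,0,0,0]);s=sense();print(L(s['tcp_pos']),np.round(s['joints'],1))
o=grab(8);crop(o["top"][0],260,90,380,200,6,"t8.png");crop(o["side"][0],290,100,420,240,5,"s8.png")
```

```text
t 9.7 meas [0.6715 0.0178 0.1898] err [-0.0004  0.0003 -0.0013] ang 0.14 F [ 0.1 -4.  -0.8] w 0.001
[-0.06483035 -0.04441938] [ 18.7  19.8 -14.8  12.4 -40.1  54.6]
```

View pics/t8.png

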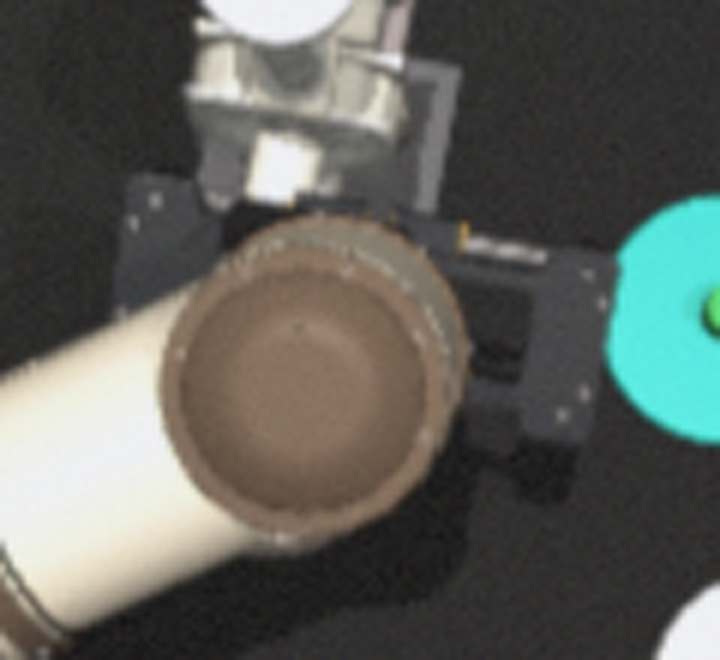

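View pics/s8.png

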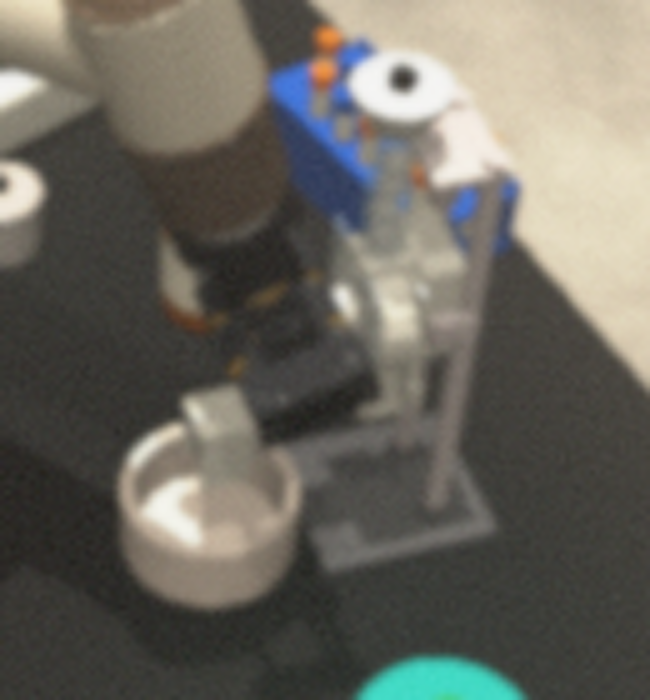

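The -4 N sideways force shows the next wing leaning on the finger, i.e. past mid-click. Retreat along the axis, freeing the wing.

Request:
move_arm(increments="1 0.022 -0.007 0 0 0 0;1 0.044 -0.014 0 0 0 0;1 0.058 -0.021 0 0 0 0;1 0.04 -0.078 0 0 0 0;1 0.04 -0.078 0 0 0 0;1 0.04 -0.078 0 0 0 0;1 0.04 -0.078 0 0 0 0;1 0.04 -0.078 0 0 0 0")

```text
time_s: 10.6
tcp_pos: [0.6104, 0.0273, 0.2521]
ee_rot: [[-0.942, 0.304, -0.143], [0.136, -0.043, -0.99], [-0.307, -0.952, -0.001]]
wrist_force: [0.5, -1.2, -0.1]
gripper_width: 0.007
```

Run:
```python
from h import *
sent([.04,-.078,0,0,0,0]);s=sense();print(L(s['tcp_pos']),np.round(s['joints'],1))
o=grab(9);crop(o["top"][0],260,90,380,200,6,"t9.png")
a=[]
for t in(7,9):
    p,_=load("side",t);a.append(cv2.resize(p[150:225,300:360,::-1],None,fx=6,fy=6,interpolation=cv2.INTER_CUBIC))
cv2.imwrite("pics/j79.png",np.hstack(a))
```

```text
t 10.6 meas [0.6104 0.0273 0.2521] err [-0.0001  0.001  -0.0007] ang 0.12 F [ 0.5 -1.2 -0.1] w 0.007
[-0.1266985  -0.04368779] [ 22.   11.  -17.5  12.2 -46.6  52.6]
```

View pics/t9.png

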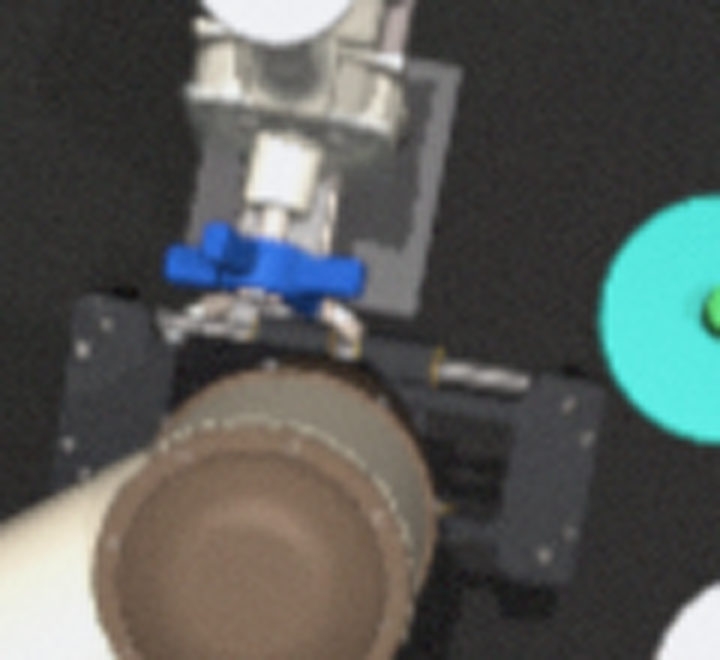

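View pics/j79.png

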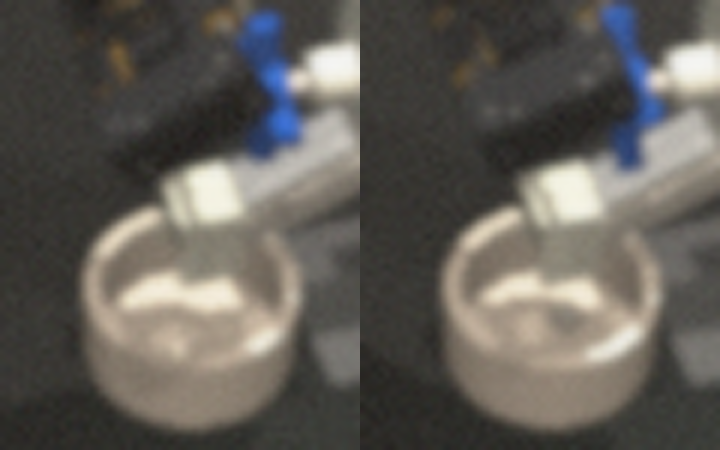

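Knob is back at its rest look (right tip (365,277), top wing (217,240)), and one dark ball has appeared in the jar (j79 right half, (570,320)). Second click, same motions.

Request:
move_arm(increments="1 -0.029 0.0105 0.001 0 0 0;1 -0.057 0.024 0.002 0 0 0;1 -0.057 0.024 0.002 0 0 0;1 -0.0545 0.0315 0.002 0 0 0;1 -0.052 0.039 0.002 0 0 0;1 -0.0495 0.0465 0.002 0 0 0;1 -0.047 0.054 0.002 0 0 0;1 -0.0445 0.0615 0.002 0 0 0")

```text
time_s: 11.5
tcp_pos: [0.6694, 0.0114, 0.2106]
ee_rot: [[-0.942, 0.304, -0.144], [0.135, -0.051, -0.99], [-0.308, -0.951, 0.007]]
wrist_force: [-0.5, -19.2, 7.1]
gripper_width: 0.01
```

Run:
```python
from h import *
sent([-.0445,.0615,.002,0,0,0]);s=sense();print(L(s['tcp_pos']))
to(W(-.064,-.045,.191))
```

```text
t 11.5 meas [0.6694 0.0114 0.2106] err [-0.0014 -0.0043  0.0025] ang 0.39 F [ -0.5 -19.2   7.1] w 0.01
[-0.06599354 -0.0510795 ]
inc [ 0.004  0.017 -0.002] [0. 0. 0.] mm 17 deg 0.0
```

Sideways force of 19 N: the finger is sliding off the wing tip. Retreat, and come in a few mm nearer the axis.

Request:
move_arm(increments="1 0.022 -0.007 0 0 0 0;1 0.058 -0.021 0 0 0 0;1 0.047 -0.06 0 0 0 0;1 0.047 -0.06 0 0 0 0;1 0.047 -0.06 0 0 0 0;1 0.047 -0.06 0 0 0 0")

```text
time_s: 12.1
tcp_pos: [0.6077, 0.0256, 0.2506]
ee_rot: [[-0.942, 0.305, -0.142], [0.136, -0.042, -0.99], [-0.308, -0.951, -0.002]]
wrist_force: [-0.5, 1.3, -0.1]
gripper_width: 0.004
```

Run:
```python
from h import *
sent([.047,-.06,0,0,0,0]);s=sense();print(L(s['tcp_pos']))
o=grab(10);crop(o["top"][0],260,90,380,200,6,"t10.png")
p,_=load("side",10);crop(p,300,150,360,225,8,"j10.png")
T=lambda x,y:(260+(x+.5)/6-.5,90+(y+.5)/6-.5)
to(W(-.064,-.040,.248))
```

```text
t 12.1 meas [0.6077 0.0256 0.2506] err [-0.0006  0.001  -0.0001] ang 0.12 F [-0.5  1.3 -0.1] w 0.004
[-0.12911798 -0.04574017]
inc [-0.06   0.022 -0.007] [0. 0. 0.] mm 65 deg 0.0
```

View pics/t10.png

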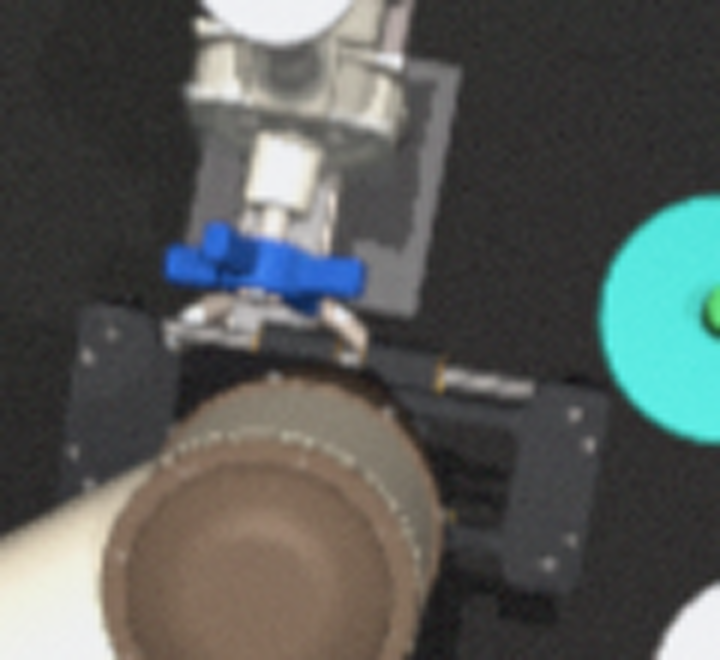

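View pics/j10.png

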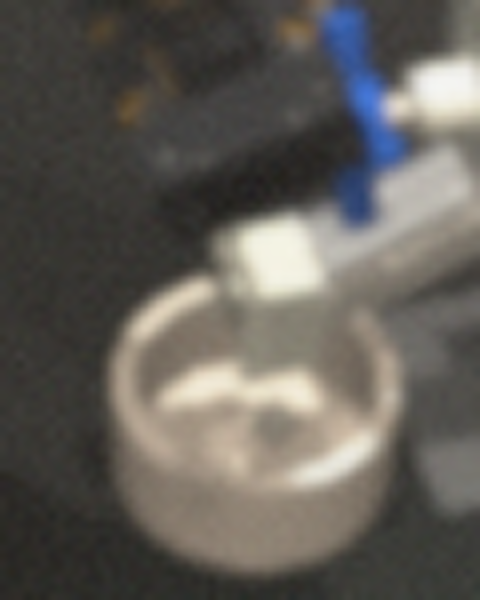

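Run:
```python
from h import *
to(W(-.064,-.037,.247));to(W(-.064,-.038,.222));to(W(-.064,-.040,.207));to(W(-.064,-.043,.192))
```

```text
inc [-0.06   0.023 -0.01 ] [0. 0. 0.] mm 65 deg 0.0
inc [-0.052  0.047 -0.009] [0. 0. 0.] mm 71 deg 0.0
inc [-0.048  0.061 -0.007] [0. 0. 0.] mm 78 deg 0.0
inc [-0.043  0.076 -0.004] [0. 0. 0.] mm 87 deg 0.0
```

Request:
move_arm(increments="1 -0.03 0.011 -0.01 0 0 0;1 -0.06 0.023 -0.01 0 0 0;1 -0.06 0.023 -0.01 0 0 0;1 -0.056 0.035 -0.01 0 0 0;1 -0.052 0.047 -0.009 0 0 0;1 -0.05 0.054 -0.008 0 0 0;1 -0.048 0.061 -0.007 0 0 0")

```text
time_s: 12.9
tcp_pos: [0.6735, 0.0226, 0.2089]
ee_rot: [[-0.941, 0.307, -0.143], [0.136, -0.043, -0.99], [-0.31, -0.951, -0.001]]
wrist_force: [-1.4, -1.9, 5.8]
gripper_width: 0.008
```

Run:
```python
from h import *
sent([-.048,.061,-.007,0,0,0]);s=sense();print(L(s['tcp_pos']))
to(W(-.064,-.043,.192))
```

```text
t 12.9 meas [0.6735 0.0226 0.2089] err [0.0005 0.0002 0.0014] ang 0.1 F [-1.4 -1.9  5.8] w 0.008
[-0.0634951  -0.03932319]
inc [0.005 0.015 0.003] [0. 0. 0.] mm 16 deg 0.0
```

Now the wing carries about 6 N vertically, as it should. Finish the press, then retreat and wait.

Request:
move_arm(increments="1 0.002 0.007 0.001 0 0 0;1 0.005 0.015 0.003 0 0 0;1 0.005 0.015 0.003 0 0 0")

```text
time_s: 13.2
tcp_pos: [0.6722, 0.019, 0.1913]
ee_rot: [[-0.942, 0.304, -0.144], [0.137, -0.044, -0.99], [-0.307, -0.952, 0.0]]
wrist_force: [1.5, -5.7, 1.3]
gripper_width: 0.007
```

Request:
move_arm(increments="1 0.022 -0.007 0 0 0 0;1 0.058 -0.021 0 0 0 0;1 0.043 -0.076 0.004 0 0 0;1 0.043 -0.076 0.004 0 0 0;1 0.043 -0.076 0.004 0 0 0;1 0.043 -0.076 0.004 0 0 0;1 0.043 -0.076 0.004 0 0 0;1 0.043 -0.076 0.004 0 0 0")

```text
time_s: 14.0
tcp_pos: [0.6083, 0.0255, 0.2498]
ee_rot: [[-0.942, 0.304, -0.143], [0.136, -0.043, -0.99], [-0.307, -0.952, -0.001]]
wrist_force: [0.2, 0.1, 0.0]
gripper_width: 0.01
```

Run:
```python
from h import *
sent([.005,.015,.003,0,0,0]);sent([.043,-.076,.004,0,0,0]);s=sense();print(L(s['tcp_pos']))
o=grab(11);crop(o["top"][0],260,90,380,200,6,"t11.png")
p,_=load("side",11);crop(p,300,150,360,225,8,"j11.png")
for q in[(-.064,-.037,.247),(-.064,-.038,.222),(-.064,-.040,.207),(-.064,-.043,.192)]:to(W(*q))
```

```text
t 14.0 meas [0.6083 0.0255 0.2498] err [-0.0643  0.0061  0.0581] ang 0.13 F [0.2 0.1 0. ] w 0.01
t 14.0 meas [0.6083 0.0255 0.2498] err [ 0.      0.0008 -0.0009] ang 0.13 F [0.2 0.1 0. ] w 0.01
[-0.1285158  -0.04578292]
inc [-0.06   0.023 -0.01 ] [0. 0. 0.] mm 65 deg 0.0
inc [-0.052  0.047 -0.009] [0. 0. 0.] mm 71 deg 0.0
inc [-0.048  0.061 -0.007] [0. 0. 0.] mm 78 deg 0.0
inc [-0.043  0.076 -0.004] [0. 0. 0.] mm 87 deg 0.0
```

View pics/t11.png

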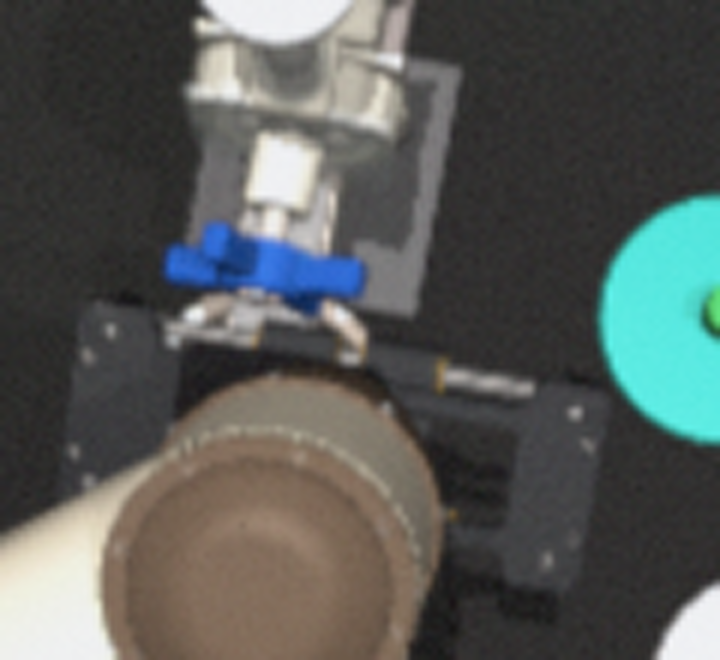

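View pics/j11.png

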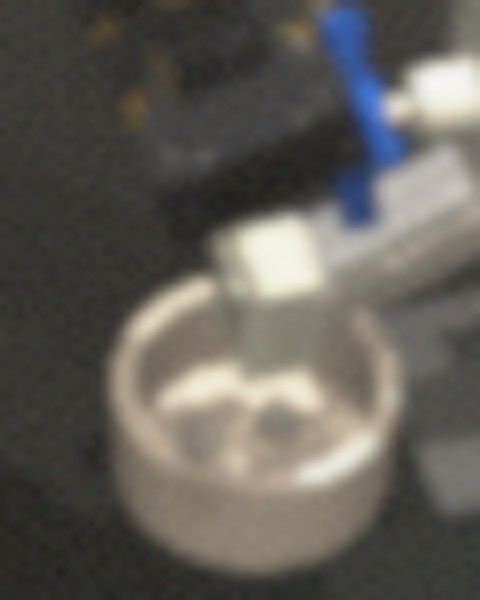

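Run:
```python
from h import *
a=[]
for t in(7,10,11):
    p,_=load("side",t);a.append(cv2.resize(p[192:215,314:350,::-1],None,fx=7,fy=14,interpolation=cv2.INTER_CUBIC))
im=np.hstack(a).astype(float);im=np.clip((im-60)*1.8,0,255);cv2.imwrite("pics/cmp.png",im)
```

```text
[ WARN:0@0.659] global loadsave.cpp:1063 imwrite_ Unsupported depth image for selected encoder is fallbacked to CV_8U.
```

View pics/cmp.png

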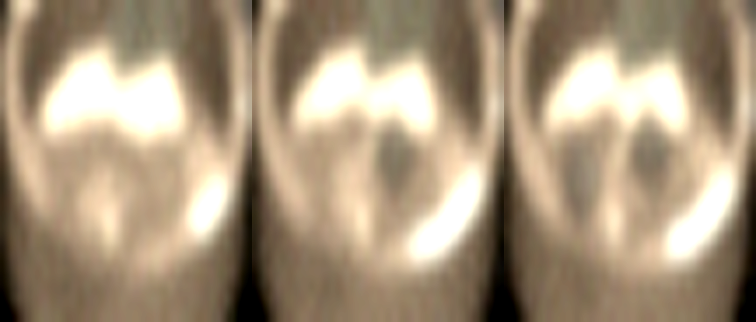

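The contrast crops show 0 balls before the first click, 1 after it (390,160) and 2 after the second (580,175 and 645,155). Third click.

Request:
move_arm(increments="1 -0.03 0.011 -0.01 0 0 0;1 -0.06 0.023 -0.01 0 0 0;1 -0.06 0.023 -0.01 0 0 0;1 -0.056 0.035 -0.01 0 0 0;1 -0.052 0.047 -0.009 0 0 0;1 -0.05 0.054 -0.008 0 0 0;1 -0.048 0.061 -0.007 0 0 0")

```text
time_s: 14.8
tcp_pos: [0.6737, 0.0226, 0.2093]
ee_rot: [[-0.941, 0.308, -0.143], [0.136, -0.043, -0.99], [-0.311, -0.95, -0.001]]
wrist_force: [-1.4, -2.1, 6.3]
gripper_width: 0.005
```

Request:
move_arm(increments="1 0.002 0.007 0.001 0 0 0;1 0.005 0.015 0.003 0 0 0;1 0.005 0.015 0.003 0 0 0")

```text
time_s: 15.1
tcp_pos: [0.6723, 0.0191, 0.1914]
ee_rot: [[-0.942, 0.304, -0.144], [0.137, -0.044, -0.99], [-0.308, -0.952, -0.0]]
wrist_force: [2.5, -5.7, 2.5]
gripper_width: 0.007
```

Request:
move_arm(increments="1 0.022 -0.007 0 0 0 0;1 0.058 -0.021 0 0 0 0;1 0.043 -0.076 0.004 0 0 0;1 0.043 -0.076 0.004 0 0 0;1 0.043 -0.076 0.004 0 0 0;1 0.043 -0.076 0.004 0 0 0;1 0.043 -0.076 0.004 0 0 0;1 0.043 -0.076 0.004 0 0 0")

```text
time_s: 15.9
tcp_pos: [0.6083, 0.0255, 0.2498]
ee_rot: [[-0.942, 0.304, -0.143], [0.136, -0.043, -0.99], [-0.307, -0.952, -0.001]]
wrist_force: [-1.0, 0.6, -0.3]
gripper_width: 0.005
```

Run:
```python
from h import *
sent([-.048,.061,-.007,0,0,0]);sent([.005,.015,.003,0,0,0]);sent([.043,-.076,.004,0,0,0]);s=sense();print(L(s['tcp_pos']))
o=grab(12);crop(o["top"][0],260,90,380,200,5,"t12.png")
a=[]
for t in(11,12):
    p,_=load("side",t);a.append(cv2.resize(p[150:215,310:355,::-1],None,fx=8,fy=8,interpolation=cv2.INTER_CUBIC))
cv2.imwrite("pics/cmp12.png",np.clip((np.hstack(a).astype(float)-50)*1.6,0,255).astype(np.uint8))
```

```text
t 15.9 meas [0.6083 0.0255 0.2498] err [-0.0648  0.0031  0.0423] ang 0.13 F [-1.   0.6 -0.3] w 0.005
t 15.9 meas [0.6083 0.0255 0.2498] err [-0.0642  0.0061  0.0581] ang 0.13 F [-1.   0.6 -0.3] w 0.005
t 15.9 meas [0.6083 0.0255 0.2498] err [ 0.      0.0009 -0.0009] ang 0.13 F [-1.   0.6 -0.3] w 0.005
[-0.12848853 -0.04577357]
```

View pics/t12.png

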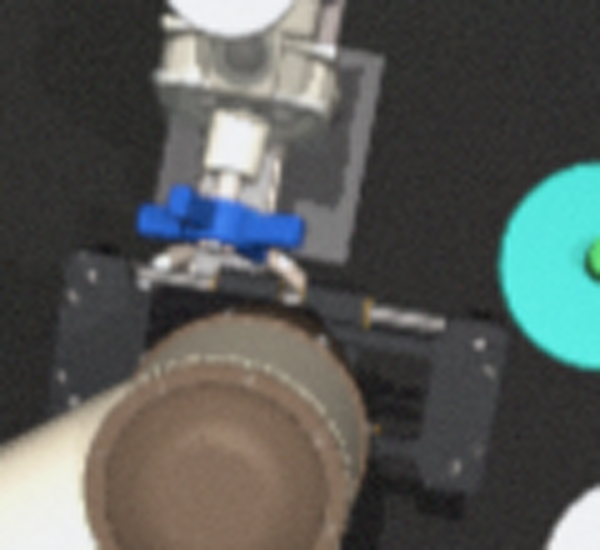

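View pics/cmp12.png

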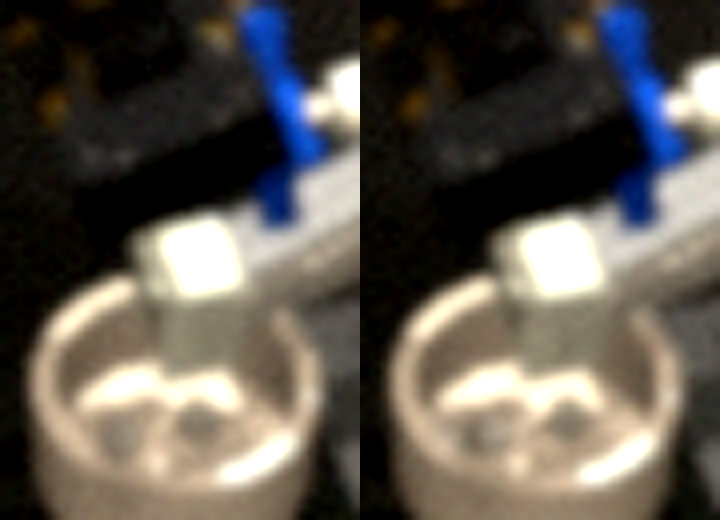

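Run:
```python
from h import *
Rd=ori(DX,np.radians(35),-DY);ax=Rd[:,1];T0=W(-.122,.0,.040)
print(L(T0-.13*ax),(T0-.13*ax)[2]);to(T0-.13*ax,Rd)
```

```text
[-1.96564937e-01  5.73143706e-18] 0.14648976575756895
inc [ 0.097  0.078 -0.047] [-0.    -0.     0.297] mm 133 deg 17.0
```

Request:
move_arm(increments="0.6 0.097 0.078 -0.047 0 0 0.297;0.6 0.097 0.078 -0.047 0 0 0.297;0.6 0.097 0.078 -0.047 0 0 0.297;0.6 0.097 0.078 -0.047 0 0 0.297;0.6 0.097 0.078 -0.047 0 0 0.297;0.6 0.097 0.078 -0.047 0 0 0.297")

```text
time_s: 16.6
tcp_pos: [0.6032, 0.0271, 0.2155]
ee_rot: [[-0.806, 0.571, -0.154], [0.12, -0.097, -0.988], [-0.579, -0.815, 0.009]]
wrist_force: [1.7, 0.1, 0.8]
gripper_width: 0.2
```

Run:
```python
from h import *
sent([.097,.078,-.047,0,0,.297]);s=sense();print(L(s['tcp_pos']),np.round(s['joints'],1))
o=grab(13);crop(o["side"][0],270,90,420,240,4,"s13.png");crop(o["top"][0],250,90,380,220,4,"t13.png")
p=o["side"][0];cv2.imwrite("pics/j13.png",np.clip((cv2.resize(p[185:215,310:355,::-1],None,fx=14,fy=14,interpolation=cv2.INTER_CUBIC).astype(float)-50)*1.6,0,255).astype(np.uint8))
```

```text
t 16.6 meas [0.6032 0.0271 0.2155] err [ 0.0557 -0.0538  0.069 ] ang 0.92 F [1.7 0.1 0.8] w 0.2
[-0.13376466 -0.04496415] [  8.7   6.2 -49.2  87.  -10.5 -11.1]
```

View pics/s13.png

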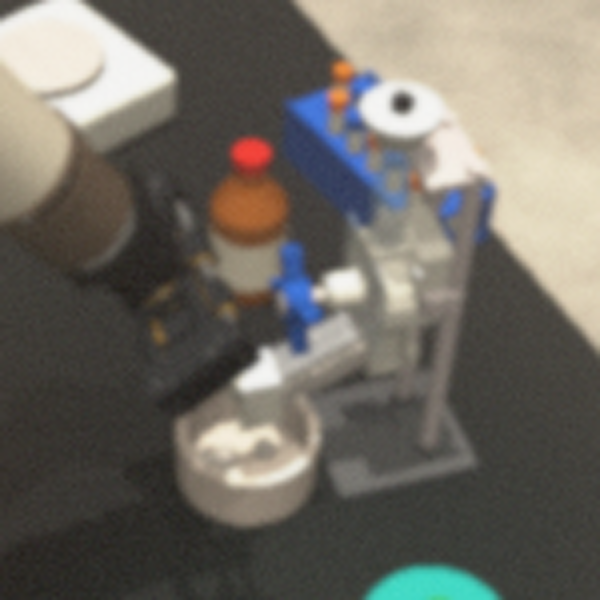

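View pics/j13.png

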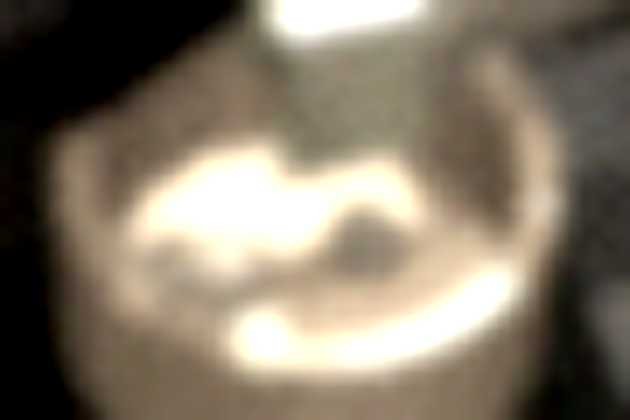

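View pics/t13.png

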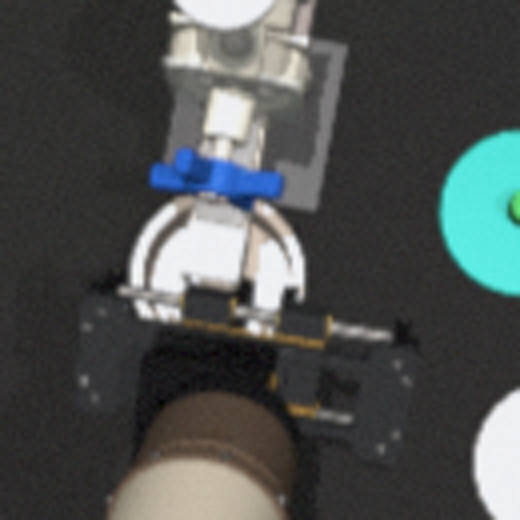

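Three balls show in the jar (j13: (170,265), (215,285), (365,245)). The 35° tilt runs into the wrist limit again, so I use 24° with nearly closed fingers.

Request:
move_arm(increments="0.8 0 0 0 0 0 0;0.8 0 0 0 0 0 0")

```text
time_s: 16.9
tcp_pos: [0.6048, 0.0266, 0.217]
ee_rot: [[-0.805, 0.572, -0.155], [0.121, -0.098, -0.988], [-0.581, -0.814, 0.01]]
wrist_force: [-0.1, -0.2, 0.1]
gripper_width: 0.124
```

Run:
```python
from h import *
s=sense();save(s['tcp_pos'],s['ee_rot']);print(s['tcp_pos'],np.round(s['joints'],1))
Rd=ori(DX,np.radians(24),-DY);ax=Rd[:,1];T0=W(-.134,.0,.040)
to(T0-.12*ax,Rd)
```

```text
[0.60480187 0.02657388 0.21704254] [  8.9   6.2 -49.   86.3 -10.7 -10.6]
inc [ 0.081  0.025 -0.045] [-0.015 -0.006 -0.201] mm 96 deg 11.5
```

Request:
move_arm(increments="0.8 0.02 0.006 -0.011 -0.015 -0.006 -0.201;0.8 0.04 0.012 -0.022 -0.015 -0.006 -0.201;0.8 0.081 0.025 -0.045 -0.015 -0.006 -0.201;0.8 0.081 0.025 -0.045 -0.015 -0.006 -0.201;0.8 0.081 0.025 -0.045 -0.015 -0.006 -0.201;0.8 0.081 0.025 -0.045 -0.015 -0.006 -0.201;0.8 0.081 0.025 -0.045 -0.015 -0.006 -0.201;0.8 0.081 0.025 -0.045 -0.015 -0.006 -0.201")

```text
time_s: 17.7
tcp_pos: [0.561, 0.0791, 0.1496]
ee_rot: [[-0.904, 0.403, -0.141], [0.129, -0.057, -0.99], [-0.407, -0.913, -0.001]]
wrist_force: [-0.2, -1.1, -0.1]
gripper_width: 0.096
```

Run:
```python
from h import *
sent([0.081,0.025,-0.045,-0.015,-0.006,-0.201]);s=sense();print(L(s['tcp_pos']),np.round(s['joints'],1))
o=grab(14);crop(o["top"][0],250,90,380,220,4,"t14.png")
Rd=ori(DX,np.radians(24),-DY);T0=W(-.134,.0,.040);to(T0,Rd)
```

```text
t 17.7 meas [0.561  0.0791 0.1496] err [0.0001 0.0007 0.0004] ang 0.09 F [-0.2 -1.1 -0.1] w 0.096
[-0.18294953  0.00046414] [ 27.1  10.6 -45.3  44.8 -19.4  14.1]
inc [-0.    0.12 -0.  ] [ 0. -0.  0.] mm 120 deg 0.0
```

View pics/t14.png

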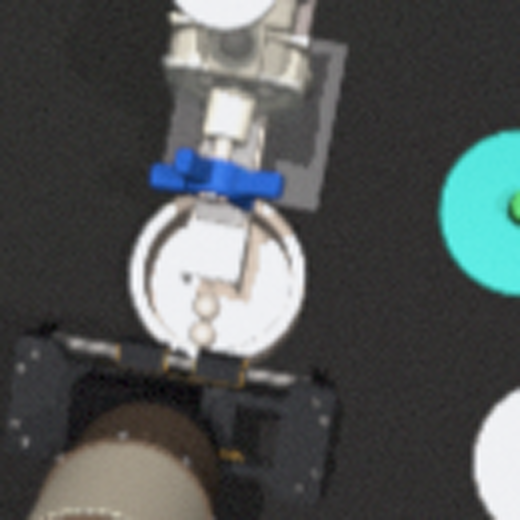

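Run:
```python
from h import *
T=lambda x,y:(250+(x+.5)/4-.5,90+(y+.5)/4-.5)
P=np.array([plane("top",*T(*q),.058)[:2] for q in[(130,272),(137,235),(162,205),(272,205),(298,235),(306,275),(295,317),(262,355),(143,320)]]);c,rr=circ(P);print(c,rr,L(c))
print([L(plane("top",*T(*q),.018)) for q in[(207,303),(202,333)]])
```

```text
[0.63829594 0.06865128] 0.06342011650124933 [-0.10494745  0.00119495]
[array([-0.12062829,  0.00851095]), array([-0.14308954,  0.00815772])]
```

Request:
move_arm(increments="0.8 0 0.04 0 0 0 0;0.8 0 0.08 0 0 0 0;0.8 0 0.1 0 0 0 0;0.8 0 0.11 0 0 0 0;0.8 0 0.118 0 0 0 0;0.8 0 0.118 0 0 0 0")

```text
time_s: 18.4
tcp_pos: [0.609, 0.0816, 0.0443]
ee_rot: [[-0.903, 0.396, -0.168], [0.136, -0.108, -0.985], [-0.408, -0.912, 0.044]]
wrist_force: [-14.3, 49.2, 0.4]
gripper_width: 0.099
```

Run:
```python
from h import *
sent([0,.118,0,0,0,0]);s=sense();print(L(s['tcp_pos']),np.round(s['joints'],1))
o=grab(15);crop(o["side"][0],270,110,420,240,5,"s15.png")
p,R=cmd();to(p-.118*DX)
```

```text
t 18.4 meas [0.609  0.0816 0.0443] err [0.0007 0.0101 0.0029] ang 2.94 F [-14.3  49.2   0.4] w 0.099
[-0.13576922  0.00988448] [  4.7  23.6 -47.7 117.6  -9.1 -40.2]
inc [ 0.108 -0.048 -0.   ] [0. 0. 0.] mm 118 deg 0.0
```

View pics/s15.png

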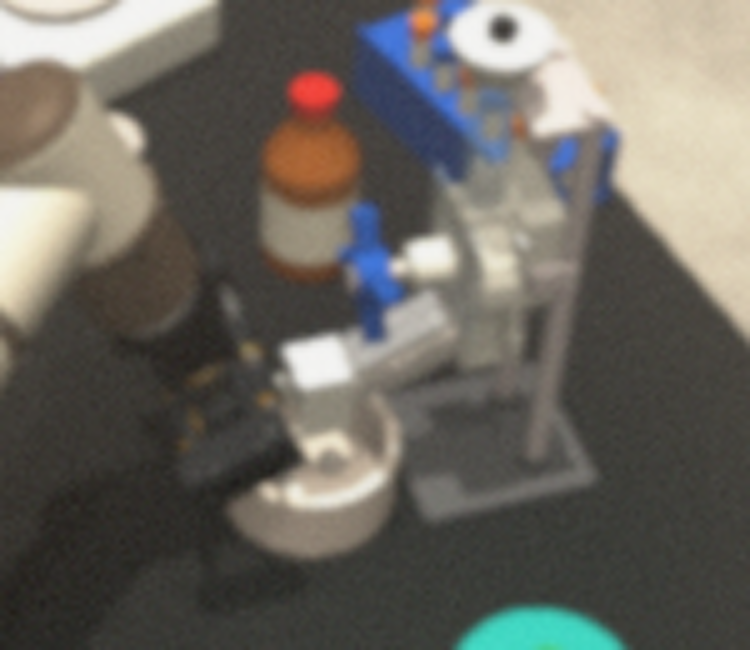

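Request:
move_arm(increments="0.8 0.005 -0.01 0 0 0 0;0.8 0.005 -0.01 0 0 0 0")

```text
time_s: 18.7
tcp_pos: [0.6008, 0.0844, 0.054]
ee_rot: [[-0.902, 0.401, -0.16], [0.126, -0.109, -0.986], [-0.413, -0.91, 0.048]]
wrist_force: [1.7, -1.8, 1.8]
gripper_width: 0.102
```

Run:
```python
from h import *
s=sense();check();print(L(s['tcp_pos']),np.round(s['joints'],1),s['moment'],np.round(s['effort'],1))
save(s['tcp_pos'],s['ee_rot'])
o=grab(16);crop(o["top"][0],250,90,380,220,4,"t16.png");crop(o["side"][0],300,160,370,230,8,"s16.png")
```

```text
t 18.7 meas [0.6008 0.0844 0.054 ] err [-0.0075  0.0129  0.0126] ang 2.98 F [ 1.7 -1.8  1.8] w 0.102
[-0.14429081  0.01143619] [  6.2  22.1 -48.8 114.3  -9.6 -37.6] [-0.40770867  0.28903584 -0.22819975] [  1.3 -30.7   9.9  -0.4   0.2   0.1]
```

View pics/t16.png

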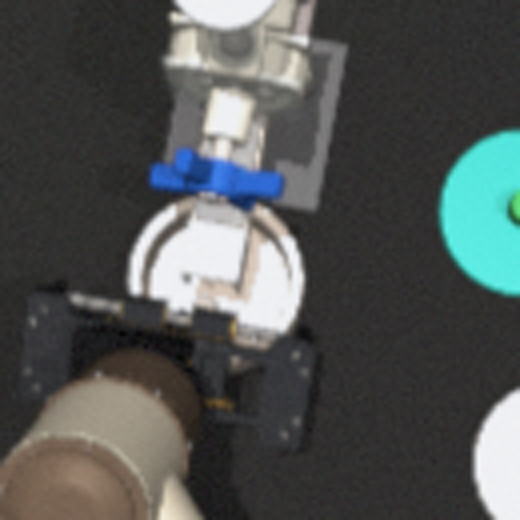

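View pics/s16.png

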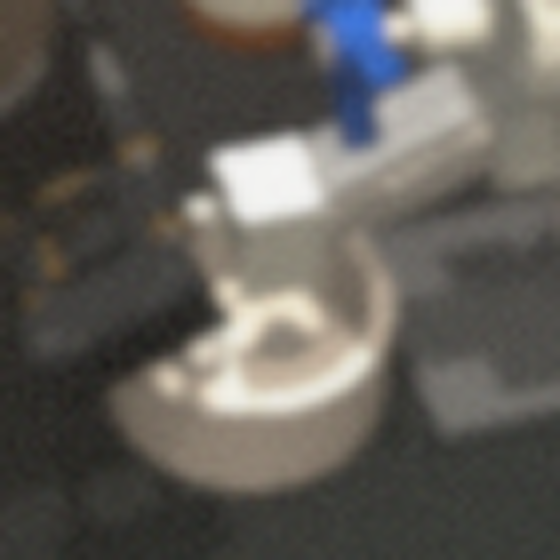

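The 49 N reading was a transient from the wrist reaching its limits (now about 2 N), and the jar has not moved in t16. The lean along the dispenser's axis is unfavourable for this wrist. I withdraw and use the diagonal lean of the first push, which worked.

Run:
```python
from h import *
p,R=cmd();pw=p-.11*R[:,1];print(L(pw),pw[2])
u=unit(W(-.104,0,0)-np.array([.530,.176,0]));Rd=ori(u,np.radians(30),-DY);ax=Rd[:,1]
jc=np.array([.638,.0685,0]);T0=jc-u*.028;T0[2]=.045
to(T0-.13*ax,Rd,pw,R);print(T0-.13*ax)
```

```text
[-0.18964646  0.01706766] 0.1541003779843818
inc [-0.011 -0.001 -0.039] [0.243 0.575 0.079] mm 41 deg 36.1
[0.57211937 0.13414101 0.1575833 ]
```

Request:
move_arm(increments="0.8 0 -0.02 0 0 0 0;0.8 0 -0.04 0 0 0 0;0.8 0 -0.06 0 0 0 0;0.8 0 -0.08 0 0 0 0;0.8 0 -0.11 0 0 0 0;0.8 0 -0.11 0 0 0 0;0.8 0 -0.11 0 0 0 0")

```text
time_s: 19.5
tcp_pos: [0.5562, 0.0993, 0.1541]
ee_rot: [[-0.903, 0.4, -0.157], [0.126, -0.104, -0.987], [-0.411, -0.911, 0.043]]
wrist_force: [0.1, 0.1, 0.6]
gripper_width: 0.099
```

Run:
```python
from h import *
s=sense();save(s['tcp_pos'],s['ee_rot']);p,R=cmd();print(L(p),p,np.round(s['joints'],1),s['wrist_force'])
u=unit(W(-.104,0,0)-np.array([.530,.176,0]));Rd=ori(u,np.radians(30),-DY);ax=Rd[:,1]
jc=np.array([.638,.0685,0]);T0=jc-u*.028;T0[2]=.045
to(T0-.14*ax,Rd);print(T0-.14*ax)
```

```text
[-0.19061204  0.01979645] [0.55616028 0.09928085 0.15410309] [ 30.7  10.7 -45.   47.1 -23.6   8.8] [0.05280492 0.10267603 0.59213065]
inc [-0.011 -0.01  -0.039] [0.248 0.576 0.083] mm 42 deg 36.2
[0.5685774  0.1376701  0.16624356]
```

Request:
move_arm(increments="0.8 -0.011 -0.01 -0.039 0.248 0.576 0.083;0.8 -0.011 -0.01 -0.039 0.248 0.576 0.083;0.8 -0.011 -0.01 -0.039 0.248 0.576 0.083;0.8 -0.011 -0.01 -0.039 0.248 0.576 0.083;0.8 -0.011 -0.01 -0.039 0.248 0.576 0.083;0.8 -0.011 -0.01 -0.039 0.248 0.576 0.083;0.8 -0.011 -0.01 -0.039 0.248 0.576 0.083;0.8 -0.011 -0.01 -0.039 0.248 0.576 0.083")

```text
time_s: 20.3
tcp_pos: [0.5676, 0.1339, 0.1637]
ee_rot: [[-0.613, 0.349, -0.709], [0.612, -0.357, -0.706], [-0.499, -0.866, 0.005]]
wrist_force: [-0.2, -0.3, 0.7]
gripper_width: 0.101
```

Run:
```python
from h import *
sent([-0.011,-0.01,-0.039,0.248,0.576,0.083]);s=sense();print(np.round(s['joints'],1))
u=unit(W(-.104,0,0)-np.array([.530,.176,0]));Rd=ori(u,np.radians(30),-DY);ax=Rd[:,1]
jc=np.array([.638,.0685,0]);T0=jc-u*.028;T0[2]=.045
to(T0,Rd)
```

```text
t 20.3 meas [0.5676 0.1339 0.1637] err [-0.0006 -0.0035 -0.0024] ang 0.39 F [-0.2 -0.3  0.7] w 0.101
[ 40.2  17.1 -36.4  45.7 -44.1 -31. ]
inc [-0.    0.14 -0.  ] [ 0. -0. -0.] mm 140 deg 0.0
```

Request:
move_arm(increments="0.8 0 0.03 0 0 0 0;0.8 0 0.05 0 0 0 0;0.8 0 0.05 0 0 0 0;0.8 0 0.05 0 0 0 0")

```text
time_s: 20.7
tcp_pos: [0.5853, 0.1164, 0.1208]
ee_rot: [[-0.612, 0.349, -0.709], [0.613, -0.357, -0.705], [-0.499, -0.866, 0.005]]
wrist_force: [-0.5, -0.2, 0.6]
gripper_width: 0.097
```

Run:
```python
from h import *
sent([0,.05,0,0,0,0]);s=sense();save(s['tcp_pos'],s['ee_rot']);print(np.round(s['joints'],1))
u=unit(W(-.104,0,0)-np.array([.530,.176,0]));Rd=ori(u,np.radians(30),-DY)
jc=np.array([.638,.0685,0]);T0=jc-u*.028;T0[2]=.045
to(T0,Rd)
```

```text
t 20.7 meas [0.5853 0.1164 0.1208] err [-0.0006 -0.0034 -0.0019] ang 0.41 F [-0.5 -0.2  0.6] w 0.097
[ 35.6  20.7 -39.6  53.7 -37.8 -36.5]
inc [ 0.001  0.087 -0.004] [-0.006 -0.002  0.001] mm 87 deg 0.4
```

Request:
move_arm(increments="0.8 0 0.025 -0.004 0 0 0;0.8 0.001 0.05 -0.004 0 0 0;0.8 0.001 0.065 -0.004 0 0 0;0.8 0.001 0.078 -0.004 0 0 0;0.8 0.001 0.087 -0.004 0 0 0;0.8 0.001 0.087 -0.004 0 0 0")

```text
time_s: 21.3
tcp_pos: [0.6184, 0.089, 0.045]
ee_rot: [[-0.612, 0.35, -0.709], [0.613, -0.357, -0.705], [-0.5, -0.866, 0.004]]
wrist_force: [-0.3, -0.2, -0.1]
gripper_width: 0.1
```

Run:
```python
from h import *
sent([.001,.087,-.004,0,0,0]);s=sense();print(np.round(s['joints'],1))
o=grab(17);crop(o["side"][0],300,160,370,230,8,"s17.png")
u=unit(W(-.104,0,0)-np.array([.530,.176,0]));p,R=cmd();to(p-u*.125)
```

```text
t 21.3 meas [0.6184 0.089  0.045 ] err [0.0004 0.0003 0.    ] ang 0.04 F [-0.3 -0.2 -0.1] w 0.1
[ 25.5  27.9 -43.3  75.  -29.3 -50.9]
inc [ 0.108 -0.062  0.001] [0. 0. 0.] mm 125 deg 0.0
```

View pics/s17.png

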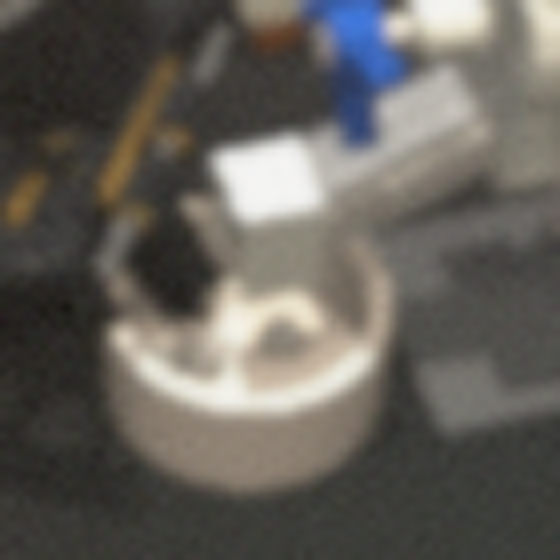

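The fingers are inside the jar against the far-from-spout wall (about (170,300)), no contact force. Pull gently.

Request:
move_arm(increments="0.8 0.004 -0.0023 0 0 0 0;0.8 0.009 -0.0052 0 0 0 0;0.8 0.0155 -0.009 0 0 0 0;0.8 0.023 -0.0133 0 0 0 0;0.8 0.0315 -0.0182 0 0 0 0;0.8 0.04 -0.0231 0 0 0 0;0.8 0.0485 -0.028 0 0 0 0;0.8 0.057 -0.0329 0 0 0 0")

```text
time_s: 22.2
tcp_pos: [0.5715, 0.1362, 0.0455]
ee_rot: [[-0.611, 0.351, -0.71], [0.613, -0.358, -0.705], [-0.501, -0.865, 0.004]]
wrist_force: [4.0, -2.9, 2.6]
gripper_width: 0.098
```

Request:
move_arm(increments="0.8 0.0085 -0.0049 0 0 0 0;0.8 0.017 -0.0098 0 0 0 0;0.8 0.0255 -0.0147 0 0 0 0;0.8 0.034 -0.0196 0 0 0 0;0.8 0.042 -0.0242 0 0 0 0;0.8 0.048 -0.0277 0 0 0 0;0.8 0.052 -0.03 0 0 0 0;0.8 0.052 -0.03 0 0 0 0")

```text
time_s: 23.0
tcp_pos: [0.5289, 0.1791, 0.0451]
ee_rot: [[-0.613, 0.351, -0.708], [0.612, -0.357, -0.706], [-0.5, -0.866, 0.004]]
wrist_force: [1.1, -1.7, 4.5]
gripper_width: 0.101
```

Run:
```python
from h import *
sent([.057,-.0329,0,0,0,0]);sent([.052,-.03,0,0,0,0]);s=sense();print(np.round(s['joints'],1))
o=grab(18);crop(o["side"][0],270,110,400,240,5,"s18.png");crop(o["top"][0],220,90,380,240,5,"t18.png")
```

```text
t 23.0 meas [0.5289 0.1791 0.0451] err [-0.0426  0.0437  0.0002] ang 0.1 F [ 1.1 -1.7  4.5] w 0.101
t 23.0 meas [0.5289 0.1791 0.0451] err [-0.0003  0.0012  0.0002] ang 0.1 F [ 1.1 -1.7  4.5] w 0.101
[ 42.1  25.5 -47.3  64.6 -33.6 -57.1]
```

View pics/s18.png

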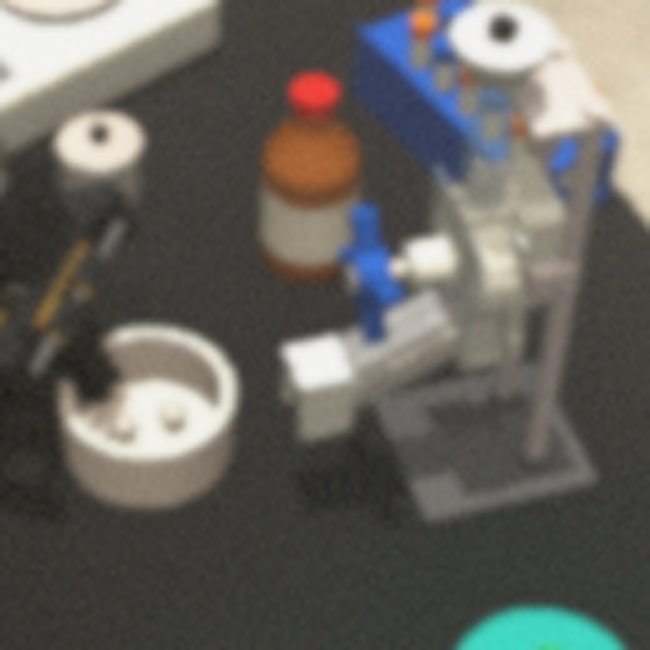

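View pics/t18.png

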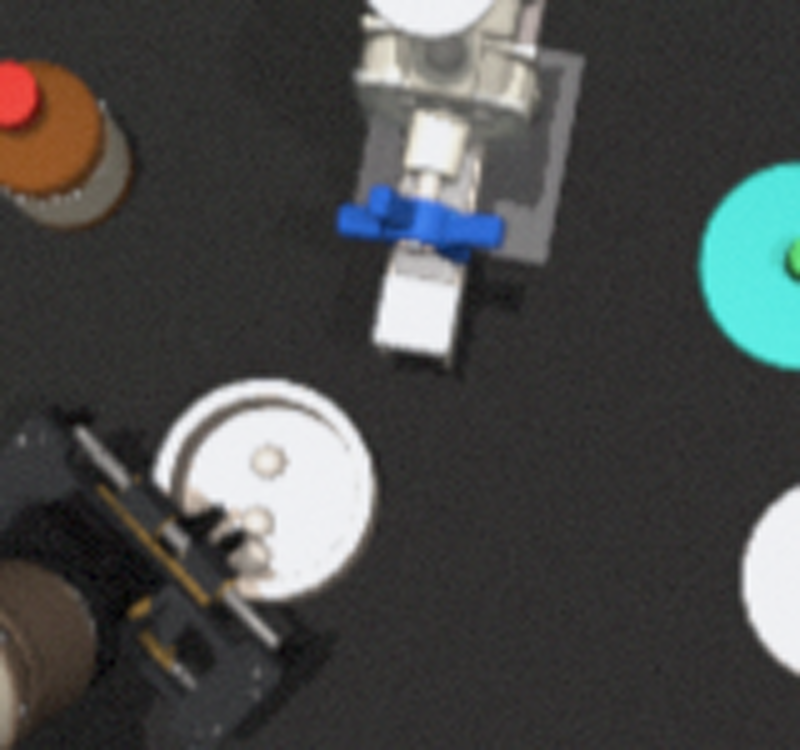

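Exactly three balls are in the jar (t18: (268,461), (258,522), (254,553)) and it is clear of the spout. Withdraw along the fingers, then go to the lid.

Request:
move_arm(increments="0.8 -0.005 0.001 0 0 0 0;0.8 -0.005 -0.03 0 0 0 0;0.8 -0.005 -0.07 0 0 0 0;0.8 -0.005 -0.12 0 0 0 0;0.8 -0.005 -0.14 0 0 0 0;0 -0.005 -0.14 0 0 0 0")

```text
time_s: 23.7
tcp_pos: [0.4838, 0.2289, 0.1706]
ee_rot: [[-0.613, 0.354, -0.706], [0.614, -0.349, -0.708], [-0.497, -0.868, -0.003]]
wrist_force: [0.3, 0.2, -0.4]
gripper_width: 0.136
```

Run:
```python
from h import *
sent([-.005,-.14,0,0,0,0]);s=sense();save(s['tcp_pos'],s['ee_rot']);print(np.round(s['joints'],1))
o=grab(19);T=o["top"][0];hsv=cv2.cvtColor(T,cv2.COLOR_RGB2HSV)
Rl=ori(DX,0.0,-DY)
# vertical; jaw along -y
z=np.array([0,-1.,0]);y=np.array([0,0,-1.]);Rl=np.stack([np.cross(y,z),y,z],1)
to([.48,.0,.20],Rl);to([.514,-.182,.12],Rl)
crop(T,220,90,430,260,3,"t19.png")
# jar
m=((hsv[...,1]<70)&(hsv[...,2]>110)).astype(np.uint8);k,l,st,ce=cv2.connectedComponentsWithStats(m)
w=l[160:215,245:300];lab=np.bincount(w[w>0]).argmax();c=cv2.convexHull(cv2.findContours((l==lab).astype(np.uint8),cv2.RETR_EXTERNAL,cv2.CHAIN_APPROX_NONE)[0][0])[:,0];print(st[lab])
print(circ(np.array([plane("top",a,b,.058)[:2] for a,b in c])))
```

```text
t 23.7 meas [0.4838 0.2289 0.1706] err [0.0004 0.004  0.0019] ang 0.53 F [ 0.3  0.2 -0.4] w 0.136
[ 56.2  15.2 -36.5  38.6 -51.4 -39.2]
inc [-0.153  0.053  0.165] [-0.201 -0.767 -0.494] mm 231 deg 53.5
inc [-0.246  0.198  0.27 ] [-0.201 -0.767 -0.494] mm 415 deg 53.5
[ 250  166   45   44 1532]
(array([0.55217895, 0.15572408]), np.float64(0.06290910826722153))
```

View pics/t19.png

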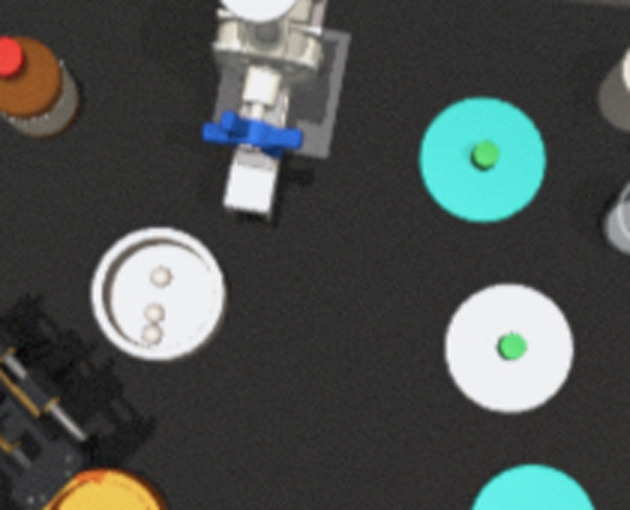

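Request:
move_arm(increments="-0.3 -0.153 0.053 0.165 -0.201 -0.767 -0.494;-0.3 -0.153 0.053 0.165 -0.201 -0.767 -0.494;-0.3 -0.153 0.053 0.165 -0.201 -0.767 -0.494;-0.3 -0.153 0.053 0.165 -0.201 -0.767 -0.494;-0.3 -0.153 0.053 0.165 -0.201 -0.767 -0.494;-0.3 -0.153 0.053 0.165 -0.201 -0.767 -0.494;-0.3 -0.153 0.053 0.165 -0.201 -0.767 -0.494;-0.3 -0.153 0.053 0.165 -0.201 -0.767 -0.494")

```text
time_s: 24.6
tcp_pos: [0.4769, -0.0057, 0.1977]
ee_rot: [[-0.995, 0.04, -0.091], [0.09, -0.039, -0.995], [-0.043, -0.998, 0.035]]
wrist_force: [0.3, -0.4, -0.2]
gripper_width: 0.648
```

Request:
move_arm(increments="-0.3 0 0 0 0 0 0;-0.3 0 0 0 0 0 0")

```text
time_s: 24.8
tcp_pos: [0.4781, -0.0043, 0.1977]
ee_rot: [[-0.994, 0.043, -0.097], [0.096, -0.042, -0.995], [-0.047, -0.998, 0.037]]
wrist_force: [0.0, -0.0, -0.6]
gripper_width: 0.647
```

Run:
```python
from h import *
s=sense();save(s['tcp_pos'],s['ee_rot']);print(s['tcp_pos'],np.round(s['joints'],1))
z=np.array([0,-1.,0]);y=np.array([0,0,-1.]);Rl=np.stack([np.cross(y,z),y,z],1)
to([.514,-.182,.10],Rl)
```

```text
[ 0.47808214 -0.00431479  0.19765106] [ 21.1   7.6 -24.7   3.8 -56.3  61.3]
inc [-0.048  0.106  0.17 ] [-0.04  -0.097 -0.045] mm 206 deg 6.5
```

Request:
move_arm(increments="-0.3 -0.048 0.106 0.17 -0.04 -0.097 -0.045;-0.3 -0.048 0.106 0.17 -0.04 -0.097 -0.045;-0.3 -0.048 0.106 0.17 -0.04 -0.097 -0.045;-0.3 -0.048 0.106 0.17 -0.04 -0.097 -0.045;-0.3 -0.048 0.106 0.17 -0.04 -0.097 -0.045;-0.3 -0.048 0.106 0.17 -0.04 -0.097 -0.045;-0.3 -0.048 0.106 0.17 -0.04 -0.097 -0.045")

```text
time_s: 25.5
tcp_pos: [0.5149, -0.18, 0.1016]
ee_rot: [[-1.0, 0.001, 0.005], [-0.005, 0.002, -1.0], [-0.001, -1.0, -0.002]]
wrist_force: [0.2, -0.1, -0.6]
gripper_width: 0.651
```

Run:
```python
from h import *
s=sense();save(s['tcp_pos'],s['ee_rot']);print(s['tcp_pos'],np.round(s['joints'],1))
z=np.array([0,-1.,0]);y=np.array([0,0,-1.]);Rl=np.stack([np.cross(y,z),y,z],1)
o=grab(20);crop(o["side"][0],260,190,440,320,4,"s20.png")
to([.514,-.182,.019],Rl)
```

```text
[ 0.51491093 -0.18000361  0.10163017] [ -2.3  21.3 -20.1  -0.1 -48.6  92.7]
inc [0.001 0.083 0.002] [ 0.002  0.005 -0.001] mm 83 deg 0.3
```

View pics/s20.png

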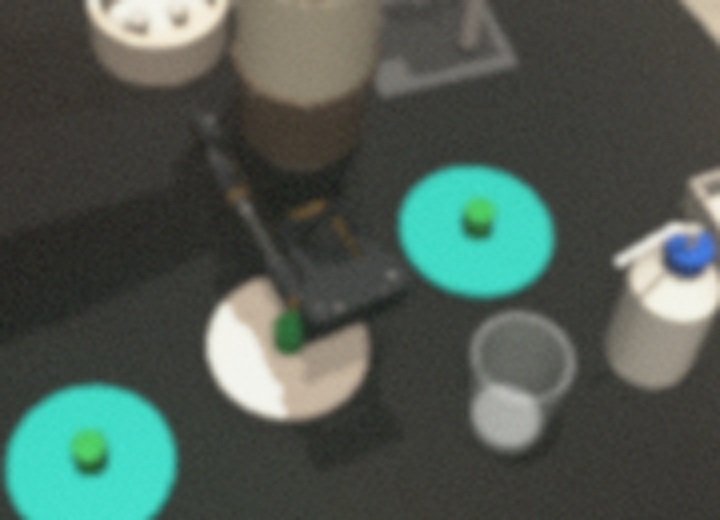

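The gripper is over the white lid (crop (288,345)), with turquoise lids on either side and the beaker clear. Descend and grip.

Request:
move_arm(increments="-0.3 0.001 0.04 0.002 0 0.005 0;-0.3 0.001 0.07 0.002 0 0.005 0;-0.3 0.001 0.081 0.002 0 0.005 0;-0.3 0.001 0.081 0.002 0 0.005 0;1 0.001 0.081 0.002 0 0.005 0;1 0.001 0.081 0.002 0 0.005 0;1 0.001 0.081 0.002 0 0.005 0;1 0.001 0.081 0.002 0 0.005 0")

```text
time_s: 26.4
tcp_pos: [0.5151, -0.1826, 0.0219]
ee_rot: [[-1.0, 0.004, 0.0], [-0.0, 0.002, -1.0], [-0.004, -1.0, -0.002]]
wrist_force: [-0.2, -0.1, 0.0]
gripper_width: 0.372
```

Run:
```python
from h import *
sent([.001,.081,.002,0,.005,0])
```

```text
t 26.4 meas [ 0.5151 -0.1826  0.0219] err [ 0.0011 -0.0007  0.0013] ang 0.17 F [-0.2 -0.1  0. ] w 0.372
```

Request:
move_arm(increments="1 0 0 0 0 0 0;1 0 0 0 0 0 0;1 0 0 0 0 0 0;1 0 -0.01 0 0 0 0;1 0 -0.03 0 0 0 0;1 0 -0.06 0 0 0 0;1 0 -0.1 0 0 0 0;1 0 -0.1 0 0 0 0")

```text
time_s: 27.2
tcp_pos: [0.5181, -0.1835, 0.1266]
ee_rot: [[-1.0, 0.013, 0.002], [-0.002, -0.0, -1.0], [-0.013, -1.0, 0.0]]
wrist_force: [0.8, -0.4, -1.0]
gripper_width: 0.286
```

Run:
```python
from h import *
s=sense();print(s['tcp_pos'],s['gripper_width'],s['wrist_force'],np.round(s['joints'],1))
save(s['tcp_pos'],s['ee_rot'])
o=grab(21);crop(o["side"][0],230,150,440,320,3,"s21.png");crop(o["top"][0],220,90,430,260,3,"t21.png")
to([.552,.156,.125])
```

```text
[ 0.51808353 -0.18348222  0.12663232] 0.28560818246820596 [ 0.76025934 -0.37998715 -0.97997388] [ -2.6  19.6 -18.4  -0.  -51.2  92.7]
inc [-0.034  0.002 -0.339] [0. 0. 0.] mm 341 deg 0.0
```

View pics/s21.png

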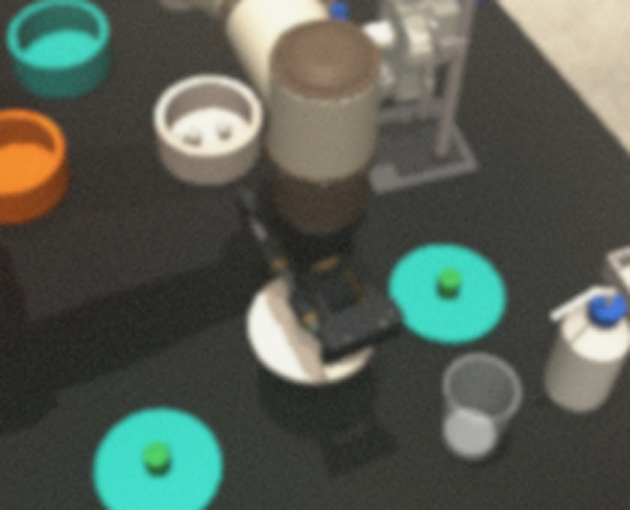

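View pics/t21.png

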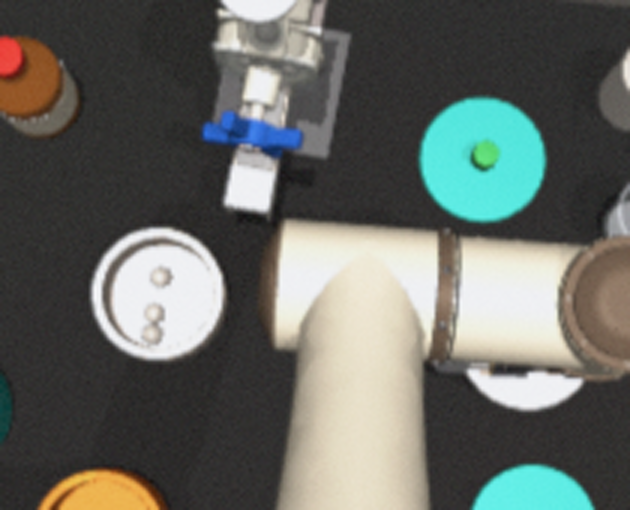

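The lid is held level (opening 25 mm), and the jar still shows three balls. Carry it over by way of x = 0.48 to keep clear of the spout.

Run:
```python
from h import *
z=np.array([0,-1.,0]);y=np.array([0,0,-1.]);Rl=np.stack([np.cross(y,z),y,z],1)
to([.48,.06,.135],Rl);to([.50,.156,.135],Rl)
```

```text
inc [ 0.038 -0.009 -0.244] [-0.     0.002 -0.013] mm 247 deg 0.8
inc [ 0.017 -0.009 -0.34 ] [-0.     0.002 -0.013] mm 340 deg 0.8
```

Request:
move_arm(increments="1 0.015 -0.009 -0.03 0 0 0;1 0.038 -0.009 -0.07 0 0 -0.013;1 0.038 -0.009 -0.11 0 0 -0.013;1 0.038 -0.009 -0.15 0 0 -0.013;1 0.038 -0.009 -0.19 0 0 -0.013;1 0.038 -0.009 -0.23 0 0 -0.013;1 0.03 -0.009 -0.27 0 0 -0.013;1 0.02 -0.009 -0.3 0 0 -0.013")

```text
time_s: 28.1
tcp_pos: [0.4927, 0.1188, 0.1288]
ee_rot: [[-1.0, -0.015, 0.002], [-0.002, 0.0, -1.0], [0.015, -1.0, -0.001]]
wrist_force: [1.1, -0.1, -1.3]
gripper_width: 0.285
```

Request:
move_arm(increments="1 0 0 -0.02 0 0 0;1 -0.01 0 -0.035 0 0 0;1 -0.01 0 -0.04 0 0 0;1 -0.01 0 -0.04 0 0 0;1 -0.01 0 -0.04 0 0 0")

```text
time_s: 28.6
tcp_pos: [0.5031, 0.1562, 0.1295]
ee_rot: [[-1.0, -0.014, -0.0], [0.0, 0.001, -1.0], [0.014, -1.0, -0.001]]
wrist_force: [0.5, 0.3, -1.4]
gripper_width: 0.293
```

Run:
```python
from h import *
s=sense();print(s['tcp_pos'],s['gripper_width'],s['wrist_force'],np.round(s['joints'],1),np.round(s['ee_rot'],3).tolist())
save(s['tcp_pos'],s['ee_rot'])
z=np.array([0,-1.,0]);y=np.array([0,0,-1.]);Rl=np.stack([np.cross(y,z),y,z],1)
o=grab(22);crop(o["side"][0],230,130,400,270,4,"s22.png")
to([.552,.156,.10],Rl)
```

```text
[0.50312406 0.15619372 0.1295314 ] 0.29260963753405483 [ 0.51634344  0.29401489 -1.37406877] [ 34.6  18.1 -20.   -0.6 -52.5  55.7] [[-1.0, -0.014, -0.0], [0.0, 0.001, -1.0], [0.014, -1.0, -0.001]]
inc [-0.049  0.029  0.   ] [ 0.001 -0.     0.014] mm 57 deg 0.8
```

View pics/s22.png

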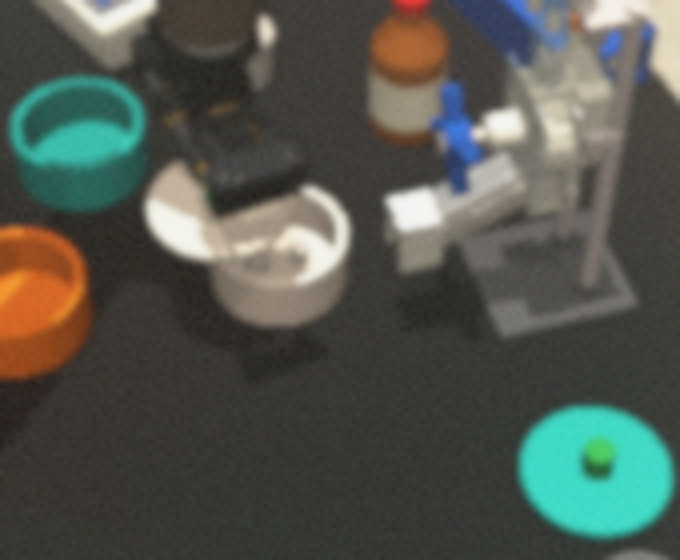

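Request:
move_arm(increments="1 -0.02 0 0 0 0 0.014;1 -0.04 0.01 0 0 0 0.014;1 -0.05 0.022 0 0 0 0.014;1 -0.05 0.029 0 0 0 0.014;1 -0.05 0.029 0 0 0 0.014;1 -0.05 0.029 0 0 0 0.014")

```text
time_s: 29.3
tcp_pos: [0.5531, 0.1569, 0.1006]
ee_rot: [[-1.0, 0.002, 0.0], [-0.0, 0.001, -1.0], [-0.002, -1.0, -0.001]]
wrist_force: [-0.5, -1.1, -1.5]
gripper_width: 0.289
```

Run:
```python
from h import *
sent([-.05,.029,0,0,0,.014]);s=sense();print(np.round(s['ee_rot'],3).tolist())
o=grab(23);crop(o["side"][0],250,130,360,240,5,"s23.png");crop(o["top"][0],220,130,320,230,6,"t23.png")
# side view: fit visible rim arcs of lid disc front edge & jar: predicted projections for checking
for nm,c,z in(("lid top rim",(.552,.156),.1-.0219+.013),("jar rim",(.552,.156),.058)):
    a=np.radians([-30,-60,-90,-120]);P=np.c_[c[0]+.062*np.cos(a),c[1]+.062*np.sin(a),np.full(4,z)];print(nm,((proj("side",P)-[250,130])*5).round(0).tolist())
```

```text
t 29.3 meas [0.5531 0.1569 0.1006] err [0.0003 0.0007 0.0008] ang 0.09 F [-0.5 -1.1 -1.5] w 0.289
[[-1.0, 0.002, 0.0], [-0.0, 0.001, -1.0], [-0.002, -1.0, -0.001]]
lid top rim [[331.0, 263.0], [315.0, 295.0], [278.0, 318.0], [231.0, 324.0]]
jar rim [[331.0, 294.0], [315.0, 327.0], [279.0, 350.0], [233.0, 356.0]]
```

View pics/s23.png

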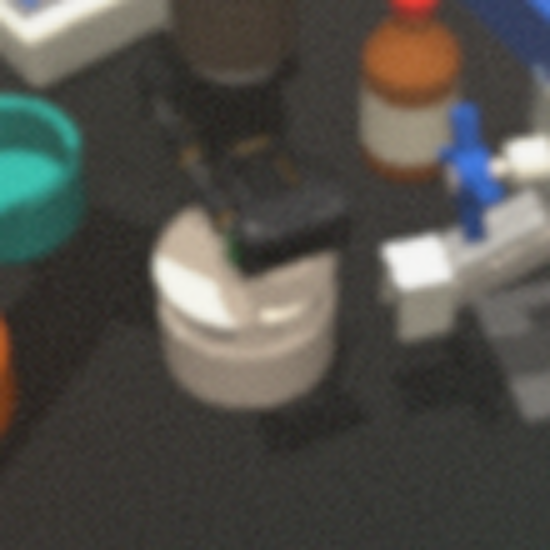

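View pics/t23.png

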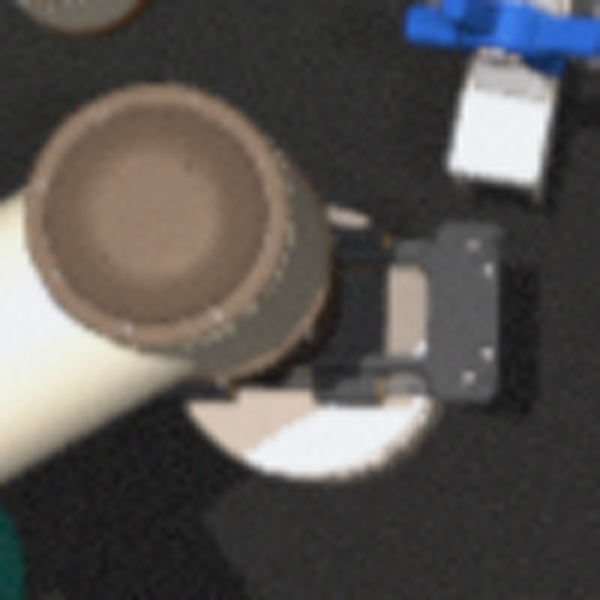

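The lid hovers concentric over the jar (s23: lid edges 153–338, jar edges 160–333, nearly the same centre). Lower slowly.

Request:
move_arm(increments="1 0 0.005 0.0005 0 0 0;1 0 0.01 0.0005 0 0 0;1 0 0.014 0.0005 0 0 0;1 0 0.018 0.0005 0 0 0;1 0 0.021 0.0005 0 0 0;1 0 0.021 0.0005 0 0 0")

```text
time_s: 30.0
tcp_pos: [0.5536, 0.1567, 0.0792]
ee_rot: [[-1.0, 0.002, 0.0], [-0.0, 0.001, -1.0], [-0.002, -1.0, -0.001]]
wrist_force: [-0.4, -0.1, -1.1]
gripper_width: 0.289
```

Run:
```python
from h import *
sent([0,.021,.0005,0,0,0]);print(sense()['moment'])
```

```text
t 30.0 meas [0.5536 0.1567 0.0792] err [0.0009 0.001  0.0004] ang 0.09 F [-0.4 -0.1 -1.1] w 0.289
[-0.03540497 -0.01970966 -0.04186183]
```

Request:
move_arm(increments="1 0 0.002 0 0 0 0;1 0 0.004 0 0 0 0;1 0 0.005 0 0 0 0;1 0 0.006 0 0 0 0;1 0 0.006 0 0 0 0")

```text
time_s: 30.5
tcp_pos: [0.5539, 0.1568, 0.0738]
ee_rot: [[-1.0, 0.003, 0.0], [-0.0, 0.002, -1.0], [-0.003, -1.0, -0.002]]
wrist_force: [-0.1, 0.4, -2.4]
gripper_width: 0.288
```

Run:
```python
from h import *
sent([0,.006,0,0,0,0]);print(sense()['moment'])
o=grab(24);crop(o["side"][0],250,130,360,240,5,"s24.png")
```

```text
t 30.5 meas [0.5539 0.1568 0.0738] err [0.0012 0.0011 0.0009] ang 0.15 F [-0.1  0.4 -2.4] w 0.288
[-0.0356809   0.02969108 -0.00888212]
```

View pics/s24.png

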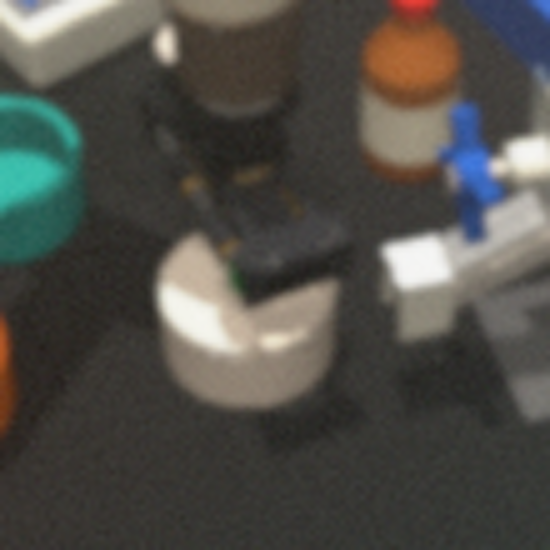

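Reached z 0.0738 with no reaction, so the plug is inside the jar. One more millimetre, then release and rise.

Request:
move_arm(increments="1 0 0.001 0 0 0 0;1 0 0.001 0 0 0 0;0.2 0 0.001 0 0 0 0;-0.2 0 0.001 0 0 0 0;-0.2 0 0.001 0 0 0 0;-0.2 0 0.001 0 0 0 0;-0.2 0 0.001 0 0 0 0")

```text
time_s: 31.3
tcp_pos: [0.554, 0.1569, 0.0728]
ee_rot: [[-1.0, 0.003, 0.0], [-0.0, 0.002, -1.0], [-0.003, -1.0, -0.002]]
wrist_force: [0.1, -0.3, 0.4]
gripper_width: 0.582
```

Request:
move_arm(increments="-0.2 0 -0.02 0 0 0 0;-0.2 0 -0.05 0 0 0 0;-0.2 0 -0.1 0 0 0 0;-0.2 0.05 -0.13 -0.03 0 0 0;-0.2 0.1 -0.13 -0.08 0 0 0;-0.2 0.1 -0.13 -0.13 0 0 0;-0.2 0.1 -0.13 -0.18 0 0 0;-0.2 0.1 -0.13 -0.18 0 0 0")

```text
time_s: 32.1
tcp_pos: [0.4527, 0.3398, 0.2036]
ee_rot: [[-1.0, 0.004, 0.003], [-0.003, 0.004, -1.0], [-0.004, -1.0, -0.004]]
wrist_force: [-0.5, -1.0, -0.8]
gripper_width: 0.602
```

Run:
```python
from h import *
s=sense();print(s['time_s'],s['tcp_pos'],s['gripper_width'],s['wrist_force'])
o=grab(25);crop(o["side"][0],250,130,360,240,5,"s25.png");crop(o["top"][0],220,60,420,230,4,"t25.png")
for n in("top","side"):
    p,d=o[n];pc=cloud(n,d);hsv=cv2.cvtColor(p,cv2.COLOR_RGB2HSV)
    m=((hsv[...,1]<70)&(hsv[...,2]>100)).astype(np.uint8)
    rr=np.hypot(pc[...,0]-.552,pc[...,1]-.156)
    q=(rr<.055)&(rr>.02)&(d>0)&(abs(pc[...,2]-.065)<.02);P=pc[q]
    A=np.c_[P[:,:2]-[.552,.156],np.ones(len(P))];c,res,_,_=np.linalg.lstsq(A,P[:,2],rcond=None);print(n,"disc plane slope deg",np.degrees(c[:2]).round(2),"z",c[2].round(4),len(P))
    g=(abs(hsv[...,0].astype(int)-60)<15)&(hsv[...,1]>120)&(rr<.04);v,u=np.nonzero(g);print("grip",plane(n,u.mean(),v.mean(),.093 if n=="top" else .082))
```

```text
32.1 [0.45267742 0.33978774 0.20363599] 0.6017068555599712 [-0.45798419 -0.99200118 -0.81811636]
top disc plane slope deg [-0.02 -0.14] z 0.0652 1032
grip [0.55234372 0.15483824 0.093     ]
side disc plane slope deg [ 0.16 -0.12] z 0.0647 469
grip [0.5534087  0.15760588 0.082     ]
```

View pics/s25.png

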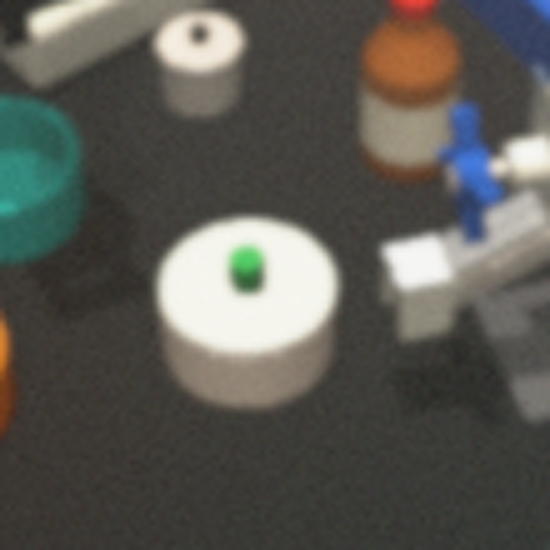

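View pics/t25.png

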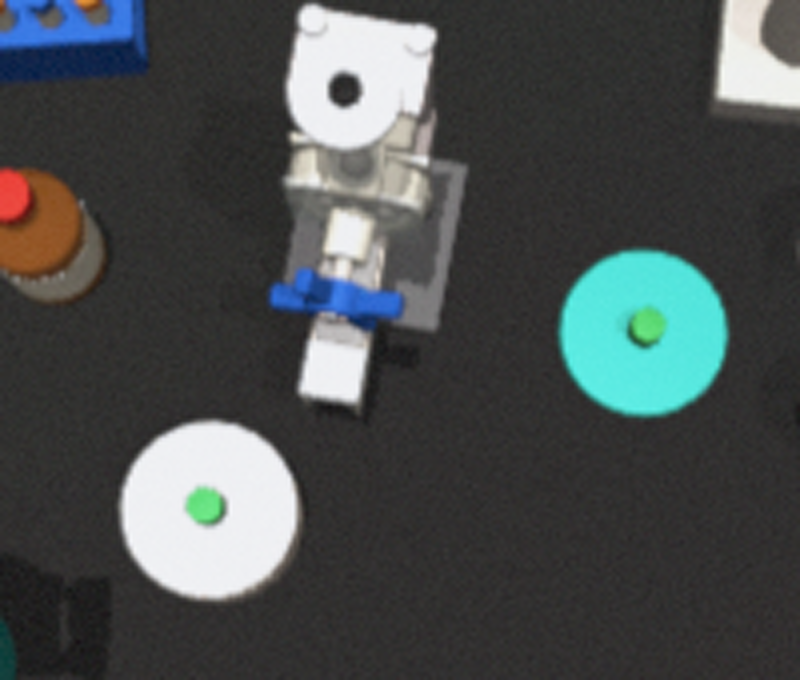

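The lid is seated: its disc top is at 65 mm (52 + 13) and level within 0.2°. I check that the other things have not moved, then hand in.

Run:
```python
from h import *
for n in("top","side"):
    a,_=load(n,0);b,_=load(n,25)
    d=cv2.blur(cv2.absdiff(a,b).max(2),(3,3))>60
    k,l,st,ce=cv2.connectedComponentsWithStats(d.astype(np.uint8))
    print(n,[(s[:4].tolist()) for s in st[1:] if s[4]>25])
r.finish_job()
```

```text
top [[253, 165, 42, 40], [242, 177, 41, 41], [266, 182, 11, 10], [368, 184, 44, 44], [91, 189, 72, 29], [174, 204, 45, 45], [22, 210, 155, 190], [309, 350, 14, 15], [338, 365, 20, 35], [318, 372, 15, 13], [304, 377, 24, 16], [287, 382, 11, 18]]
side [[137, 0, 36, 45], [114, 11, 27, 17], [83, 13, 27, 12], [0, 15, 39, 33], [69, 19, 33, 49], [28, 25, 8, 26], [111, 25, 32, 17], [175, 27, 79, 48], [99, 43, 21, 7], [157, 60, 34, 32], [0, 65, 16, 11], [102, 64, 19, 14], [27, 73, 44, 44], [0, 78, 100, 167], [167, 102, 14, 14], [234, 102, 33, 37], [5, 127, 69, 132], [241, 154, 24, 16], [273, 173, 33, 34], [297, 173, 21, 38], [61, 240, 58, 60], [150, 240, 10, 10], [151, 257, 12, 23], [311, 258, 42, 38], [135, 261, 14, 23], [171, 272, 14, 7], [161, 305, 16, 8], [119, 307, 17, 10]]
the job is handed in; nothing more can be done
```

The jar is charged with three milling balls, closed, and the job is handed in at about 32 s of the 72 s allowed. I pushed the white jar under the spout and turned the knob three clicks. I then drew the jar out diagonally by its inner wall and put the white lid on.

**Balls:** contrast crops showed 0, 1 and 2 balls up to the second click. After I drew the jar out, the top view showed exactly three in it. The knob ended in its rest position.

**Lid and jar:** the lid's disc top measured about 65 mm high, which is the seated height, and level within 0.2°. The jar stands well clear of the spout.

**What went less smoothly:**
- My first press on the knob stopped short when the wrist reached its range limit, leaving the knob about 15° on with no ball dropped.
- A later press slipped at the wing tip, with about 19 N of sideways force. It was backed off without turning the knob.
- The first try at drawing the jar out ran into the wrist limits again. It gave a momentary 49 N wrist reading with the fingers inside the jar. The force was gone at the next reading and the jar had not moved, so I took it for a wrist transient, but I could not rule out contact.

**Other things on the bench:** the final before/after image comparison shows changes at the jar, the lid's old place and the arm. It also flags the turquoise jar, which the hand was next to. I took that as the hand and its shadow, but did not measure that jar's position separately.

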